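Pack the karaoke mounting kit

ROBOT

A 6-joint arm with a two-finger parallel gripper is mounted at the origin on the work surface. World frame = base frame: x ahead of the robot, y to its left, z up, the work surface at z = 0. Lengths are in m, angles in rad, forces in N, time in s.
With the tool pointing down it reaches from about 0.325 to 1 m from the base axis. Payload 5.1 kg.
Tool frame: the origin (TCP) lies at the centre of the arm's flange, where the gripper is bolted on; the fingertips stand 173 mm ahead of it and the grasp point (between the pads) lies 155 mm ahead of it; z points along the fingers, y is the direction in which the jaws open and shut (so a half turn about z gives the same grasp; the last joint's range is limited). The gripper opens to 85 mm and grips with 20 to 120 N. Pads are 22 mm wide; open, the fingers measure 114 mm over their backs; the gripper's body (76 mm by 85 mm) begins 54 mm behind the grasp point. The pads swing forward as they close: fully open they stand 13 mm farther back than shut.
Start: joints at [1.03, 0.124, 1.65, -0, 1.367, -0.083], TCP at [0.287, 0.583, 0.405] pointing down, gripper open.
Joint ranges: [-2.61, 2.61], [-1.02, 2.33], [0.03, 2.71], [-1.35, 4.49], [0.32, 2.68], [-2.91, 2.91]. Speed limits (rad/s): [2.57, 2.57, 3.14, 3.14, 3.14, 3.14].

INTERFACE

Orientations are given as a rotation vector (axis times angle).
In Python, from workcell import arm gives the robot as it stands.
- The arm moves only by the tool servo_tool, never from a script. Its argument "motion" is a list of rows, each a list of 7 numbers: the shift along the world's x, y, z in units of 0.12 m (1.0 is 0.12 m), then the turn, a rotation vector about the world's x, y, z in units of 90 degrees (1.0 is 90 degrees), then the closure, from -1 (fully open) to 1 (shut). A call has 1 to 5 rows; each row is the pose to reach, as a shift and turn from the pose commanded when the call began; what a row does not reach only later rows make up. A row lasts 1/8 s, in which the tool goes at most 62.5 mm and 10.7 degrees, less where a joint would pass 70% of its speed; a pose out of reach is approached as far as the arm can. A call with a number of a shift or a turn outside -1 to 1 is refused whole. A call with a gripper value outside its range is refused whole. The fingers move at their own pace and stop on an object; "force" is the grip in N (left out, the last holds). Time passes only in rows, so rows that repeat a pose let the fingers close. It gives the time, the measured TCP pose, the force and the opening at its end, in the units of the state.
- arm.get_state(): the state, without advancing time (a new reading comes with each control period).
- arm.read_camera(name): name is "side" or "top"; returns a dict with "color" (400x640x3 uint8, blue, green, red), "K" (3x3 intrinsics, pixels), "rvec" (rotation vector, rad) and "tvec" (3), from world to camera coordinates, as OpenCV has them. Camera axes: x right, y down, z forward; pixel columns grow to the right and rows downward; lengths in m; the calibration is good to about 2 mm. A picture is of the moment at which its call begins. There is no depth.
- arm.sign_off(): hands the job in, once; it reports no verdict.
The state is a dict: "t": time; "joints": joint angles; "joint_velocities": joint speeds; "tau": joint torques, N m; "position": TCP position; "eef_rot": TCP orientation; "force": force on the tool from outside, world axes, zero at the start; "ft_torque": the same for the moment, N m; "width": finger opening in m.
Only numpy, scipy, OpenCV 4.12 (cv2) and the standard library are available. Lean on these libraries where they do the work, as an engineer would, in place of code of your own. Each camera call takes 0.05 s, during which the arm holds its last target. There are 200 camera calls.

TASK

Pack the karaoke system's mounting kit back into its grey case: lift the remote control out of the tray and lay it along the middle of the pink mat, and pack every bracket plate that is on the table flat on the tray's floor, rib up, turning them so that all fit side by side with none on top of another. Set the black receiver block in the case's recess and press it down until its top is flush with the case. Leave the red cup standing where it is.

Things in the scene. Friction and masses are not known exactly. Their poses are not given: they have to be found in the camera images.
- tray (a point): Centre of the tray floor in the fixed grey case, 38 mm above the table. 165 x 165 mm inside, rim 12 mm above the floor; x, y along its sides, z up; the recess is 123 mm off at -x. It holds 4 x 4 cells of 40 mm pitch; all five plates (4, 4, 3, 3, 2 cells) just cover it, e.g. the long Ls in one half (4 x 2 cells), short Ls and bar in the other.
- recess (a point): Centre of the recess's mouth, level with the case's flat top, 50 mm above the table; 65 mm (x) x 47 mm (y), z up; 2.5 mm play round the receiver. Its floor, a copper pad, starts 14 mm below the mouth, so the receiver laid in stands 20 mm proud. The pad slides down 20 mm to a stop against about 6 N of friction and stays where left; fully down, the receiver is flush.
- long_L_a_grip (a point): Loose blue long L plate, flat, 8 mm thick, may be absent. On it stands a grip rib 34 x 12 x 45 mm tall, to be pinched across its 12 mm. Point: in the rib, 34 mm above the plate's underside; x along rib and long leg, z up. From here the long leg spans x -47.5 to 67.5, y -27.5 to 7.5 mm; the short leg x -47.5 to -12.5, y -27.5 to 47.5 mm. Two, half a turn apart, interlock to 155 x 75 mm.
- long_L_b_grip (a point): Loose blue long L plate, flat, 8 mm thick, may be absent. On it stands a grip rib 34 x 12 x 45 mm tall, to be pinched across its 12 mm. Point: in the rib, 34 mm above the plate's underside; x along rib and long leg, z up. From here the long leg spans x -47.5 to 67.5, y -27.5 to 7.5 mm; the short leg x -47.5 to -12.5, y -27.5 to 47.5 mm. Two, half a turn apart, interlock to 155 x 75 mm.
- short_L_a_grip (a point): Loose aluminium short L plate, flat, 8 mm thick, may be absent. On it stands a grip rib 34 x 12 x 45 mm tall, to be pinched across its 12 mm. Point: in the rib, 34 mm above the plate's underside; x along the rib, z up. From here one leg spans x -28.7 to 46.3, y -28.7 to 6.3 mm; the other x -28.7 to 6.3, y -28.7 to 46.3 mm. Two, half a turn apart, interlock to 115 x 75 mm.
- short_L_b_grip (a point): Loose aluminium short L plate, flat, 8 mm thick, may be absent. On it stands a grip rib 34 x 12 x 45 mm tall, to be pinched across its 12 mm. Point: in the rib, 34 mm above the plate's underside; x along the rib, z up. From here one leg spans x -28.7 to 46.3, y -28.7 to 6.3 mm; the other x -28.7 to 6.3, y -28.7 to 46.3 mm. Two, half a turn apart, interlock to 115 x 75 mm.
- bar_grip (a point): Loose orange straight bracket plate, lying flat, rib up: 75 mm (along its x) x 35 mm x 8 mm thick, with an upright grip rib at its middle, running along y, 34 mm long, 12 mm thick along x, 45 mm tall. This point is in the rib, 34 mm above the plate's underside, z up the rib. May be absent.
- receiver_center (a point): Centre of the loose black receiver block, 60 mm (x) x 42 mm (y) x 34 mm tall, with a green label and a red lamp on top; lying on the table at the start, top up. Half a turn makes no difference to how it fits.
- remote_center (a point): Centre of the loose white remote control, 120 mm (x) x 40 mm (y) x 20 mm tall, at the start lying in the tray, keys up.
- mat_top (a point): Centre of the top of the pink mat, fixed flat on the table, 150 mm (x) x 70 mm (y), 3 mm thick, z up.
- cup_center (a point): Half-way up the loose red plastic cup, 75 mm tall, 60 mm across, standing on the table. It is not part of the job: leave it.
- long_L_a: the same long L plate as long_L_a_grip; origin below that point, on the underside
- long_L_b: the same long L plate as long_L_b_grip; origin below that point, on the underside
- short_L_a: the same short L plate as short_L_a_grip; origin below that point, on the underside
- short_L_b: the same short L plate as short_L_b_grip; origin below that point, on the underside
- bar: the same straight plate as bar_grip; origin below that point, on the underside
- receiver: the same block as receiver_center; origin at the centre of its underside
- remote: the same remote control as remote_center; origin at the centre of its underside

How it is judged:
By the outcome, as a careful person would: the job done as asked, in the order asked, and still so for the second after the job is handed in, with the robot touching nothing.
Of long_L_a, long_L_b, short_L_a, short_L_b, bar only 4 to 5 are there at a start; the rules pass over those that are not, and their reading is None.
At some moment in a run one of long_L_a, long_L_b, short_L_a, short_L_b, bar, receiver, remote may be knocked a few centimetres aside while the robot is not near it.
Once in a run the grip may slacken for a moment while it holds something.
It also fails if it takes over 208 s, if anything falls off the work surface, if the arm or the gripper's body presses on something with over 40 N, if the wrist force passes 120 N, or if a joint passes its speed limit or range.

## Working session

There is one attempt and no reset: what is moved stays moved. The work goes in short steps, Python scripts to look and compute and a tool call to move; the robot and the scene stay as the last step left them, time stands still between calls to the robot, and variables do not carry over. Pictures are saved under pics/ and viewed, about 12 in all and at most 16, crops included, and the job is handed in when it is done.

Besides the shell and the picture viewer there is one more tool, called by a JSON object that holds its "fn" and its "kwargs". servo_tool: Moves the arm, as the interface text tells. Shifts and turns lie within -1 to 1; 1 stands for 0.12 m of shift or 90 degrees of turn. Its arguments: {"type":"object","properties":{"motion":{"type":"array","items":{"type":"array","items":{"type":"number","minimum":-1,"maximum":1}}},"force":{"type":"number"}},"required":["motion"]}

```bash
mkdir -p pics; ls
cat > h.py <<'E'
import numpy as np, cv2
from workcell import arm
def cam(n):
    c=arm.read_camera(n); R=cv2.Rodrigues(np.array(c["rvec"],float))[0]
    return c["color"],np.array(c["K"],float),R,np.array(c["tvec"],float).ravel()
def ray(c,uv,z):
    _,K,R,t=c; d=R.T@np.linalg.inv(K)@np.array([uv[0],uv[1],1.]); o=-R.T@t
    return o+d*(z-o[2])/d[2]
def proj(c,p):
    _,K,R,t=c; q=K@(R@np.array(p,float)+t); return q[:2]/q[2]
E
python3 - <<'E'
from h import *
for n in("top","side"):
    c=cam(n); cv2.imwrite(f"pics/{n}0.png",c[0]); print(n,c[1].tolist(),(-c[2].T@c[3]).round(3),c[2].round(3).tolist())
print(arm.get_state())
E
```

```text
pics
top [[505.78698628828903, 0.0, 317.9860575098481], [0.0, 505.78698628828903, 198.18867030921112], [0.0, 0.0, 1.0]] [3.720e-01 1.000e-03 1.392e+00] [[0.014, -1.0, 0.015], [-0.994, -0.016, -0.112], [0.112, -0.014, -0.994]]
side [[420.865905233573, 0.0, 312.30561305271254], [0.0, 420.865905233573, 199.7195389352004], [0.0, 0.0, 1.0]] [ 0.258 -0.72   0.796] [[0.944, -0.329, 0.002], [-0.228, -0.66, -0.715], [0.236, 0.675, -0.699]]
{'t': 0.1, 'joints': array([ 1.03040470e+00,  1.24421362e-01,  1.65151540e+00, -1.17545756e-05,
        1.36751124e+00, -8.26313228e-02]), 'joint_velocities': array([-0.0016187 ,  0.00065633, -0.00340336,  0.00078125,  0.00066703,
       -0.00124906]), 'tau': array([ 4.63294527e-04, -4.24932861e+01, -3.66653574e+01, -1.30037656e-04,
        3.95151161e-03,  2.91696165e-05]), 'position': array([0.28719071, 0.58286365, 0.40360067]), 'eef_rot': array([-7.12656138e-01, -3.05911982e+00,  2.77915545e-03]), 'force': array([0.55996813, 0.35521157, 0.83415379]), 'ft_torque': array([-0.00408897, -0.01071023, -0.0390863 ]), 'width': 0.08560530454983944}
```

View pics/top0.png

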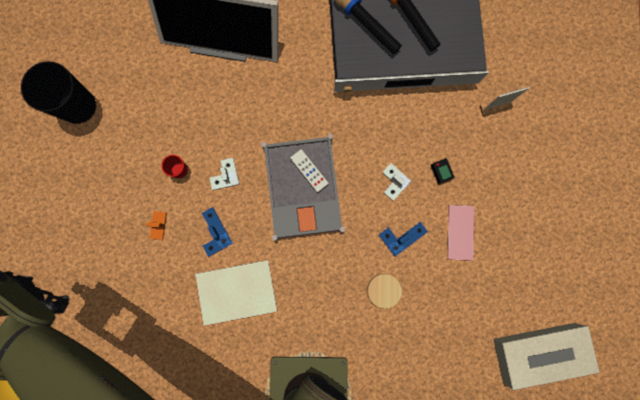

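View pics/side0.png

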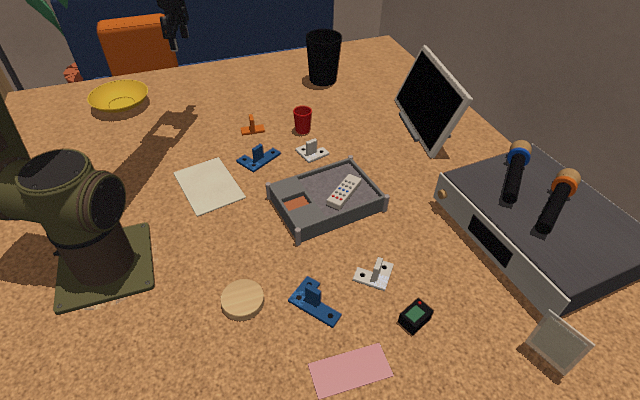

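Top view: all five plates are there. The blue Ls are at (216,232) and (404,238), the white Ls at (226,175) and (397,182), and the orange bar at (158,225). The case is at (303,188) with the remote at (309,171), the receiver at (443,172), the mat at (461,233) and the cup at (174,166).

```bash
cat >> h.py <<'E'
S=6
def score(img):
    f=cv2.resize(img,None,fx=S,fy=S,interpolation=cv2.INTER_CUBIC); h=cv2.cvtColor(f,cv2.COLOR_BGR2HSV).astype(int)
    return f,h[...,0],h[...,1],h[...,2]
def masks(img):
    f,H,s,v=score(img)
    return f,dict(blue=(abs(H-107)<14)&(s>110)&(v>50), white=(s<75)&(v>120), orange=((H<13)&(s>185)&(v>150)),
      black=(v<60), pink=((H>165)|(H<6))&(s>50)&(s<140)&(v>150), red=((H>170)|(H<5))&(s>180)&(v>80))
def blob(c,m,win,z):
    """largest contour of mask in the window (orig px x0,y0,x1,y1): contour px, world pts on plane z, rect"""
    k=np.zeros(m.shape,np.uint8); x0,y0,x1,y1=[int(a*S) for a in win]; k[y0:y1,x0:x1]=m[y0:y1,x0:x1]
    k=cv2.morphologyEx(k,cv2.MORPH_CLOSE,np.ones((9,9)))
    k=cv2.morphologyEx(k,cv2.MORPH_OPEN,np.ones((7,7)))
    cs=cv2.findContours(k,cv2.RETR_EXTERNAL,cv2.CHAIN_APPROX_NONE)[0]
    q=max(cs,key=cv2.contourArea).reshape(-1,2)
    uv=(q+0.5)/S-0.5
    P=np.array([ray(c,u,z)[:2] for u in uv]); r=cv2.minAreaRect((P*1000).astype(np.float32))
    return q,P,r
def L(c,m,win,z,w,h):
    """pose (x,y,yaw deg) of an L plate grip point, box w x h mm, from its contour"""
    q,P,r=blob(c,m,win,z+.008); B=cv2.boxPoints(r)/1000; ctr=B.mean(0)
    d=[np.abs(np.linalg.norm(P-b,axis=1)).min() for b in B]; e=B[int(np.argmax(d))]-ctr   # empty corner
    A=[(B[(i+1)%4]-B[i])/np.linalg.norm(B[(i+1)%4]-B[i]) for i in range(4)]
    for a in A:
        n=np.array([-a[1],a[0]])
        if a@e>0 and n@e>0: x,y=a,n
    o=(.010,.010) if w>100 else (.0088,.0088)
    g=ctr-x*o[0]-y*o[1]
    ext=[np.ptp(P@x)*1000,np.ptp(P@y)*1000]
    return q,g,np.degrees(np.arctan2(x[1],x[0])),ext
E
cat > m1.py <<'E'
from h import *
c=cam("top"); f,M=masks(c[0])
W=dict(blue1=(190,200,240,265),blue2=(370,215,435,262),white1=(205,150,245,195),white2=(375,158,418,205))
for n,w in W.items():
    b=n[:-1]; a=(115,75) if b=="blue" else (75,75)
    q,g,y,ext=L(c,M[b],w,0,*a); cv2.drawContours(f,[q.reshape(-1,1,2)],-1,(0,255,0),1); print(n,g.round(4),round(y,1),np.round(ext,1))
    p=(proj(c,[*g,.045])+.5)*S; cv2.circle(f,tuple(int(v) for v in p),3,(255,0,255),-1)
for n,b,w,z in(("bar","orange",(140,200,175,250),.008),("recv","black",(425,150,460,192),.034),("remote","white",(280,145,332,195),.058),("mat","pink",(440,195,485,270),.003),("cup","red",(155,145,192,185),.07),("pad","orange",(285,198,325,238),.036)):
    q,P,r=blob(c,M[b],w,z); cv2.drawContours(f,[q.reshape(-1,1,2)],-1,(0,255,0),1); print(n,np.round(r[0],1),np.round(r[1],1),round(r[2],1))
g=f[120*S:275*S,135*S:485*S]; print(g.shape); g=cv2.resize(g,None,fx=.375,fy=.375,interpolation=cv2.INTER_AREA); cv2.imwrite("pics/c1.png",g)
cv2.imwrite("pics/tray1.png",cv2.resize(f[125*S:250*S,245*S:360*S],None,fx=.8,fy=.8))
E
python3 m1.py
```

```text
blue1 [0.429  0.2602] 29.9 [112.8  72.3]
blue2 [ 0.4218 -0.2502] -53.1 [112.6  72.5]
white1 [0.5864 0.236 ] 14.0 [77.9 77.7]
white2 [ 0.5785 -0.2343] 48.4 [77.2 77.9]
bar [464.2 423.4] [48.1 41.2] 85.4
recv [ 604.5 -355. ] [59.9 48.9] 21.5
remote [598.6   7.9] [122.1  42. ] 39.1
mat [ 440.8 -412.5] [ 69.3 148.9] 87.9
cup [601.5 367.5] [58.5 57. ] 37.7Traceback (most recent call last):
  File "m1.py", line 9, in <module>
    q,P,r=blob(c,M[b],w,z); cv2.drawContours(f,[q.reshape(-1,1,2)],-1,(0,255,0),1); print(n,np.round(r[0],1),np.round(r[1],1),round(r[2],1))
          ~~~~^^^^^^^^^^^^
  File "h.py", line 25, in blob
    q=max(cs,key=cv2.contourArea).reshape(-1,2)
      ~~~^^^^^^^^^^^^^^^^^^^^^^^^
ValueError: max() iterable argument is empty
```

```bash
python3 - <<'E'
from h import *
c=cam("top"); f,H,s,v=score(c[0])
for p in((307,219),(303,213),(158,218),(158,226),(156,235),(300,205),(290,160)): a,b=p[0]*S,p[1]*S; print(p,H[b,a],s[b,a],v[b,a])
E
sed -i 's/orange=.*$/orange=((H<13)\&(s>185)\&(v>150)), pad=((H<14)\&(s>120)\&(v>110)),/' h.py
sed -i 's/"pad","orange"/"pad","pad"/; s/"bar","orange"/"bar","orange"/' m1.py; python3 m1.py|tail -3
```

```text
(307, 219) 10 164 198
(303, 213) 10 165 199
(158, 218) 12 211 201
(158, 226) 12 212 182
(156, 235) 12 211 202
(300, 205) 21 15 119
(290, 160) 0 19 96
cup [601.7 367.5] [58.7 56.7] 37.7
pad [469.5  12.7] [63.6 45.3] 8.2
(930, 2100, 3)
```

View pics/c1.png

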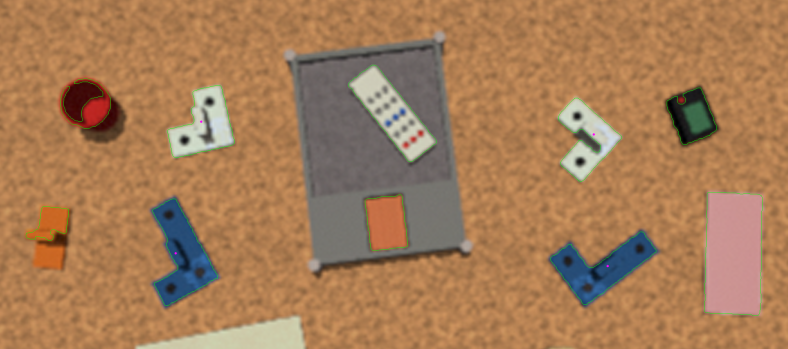

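View pics/tray1.png

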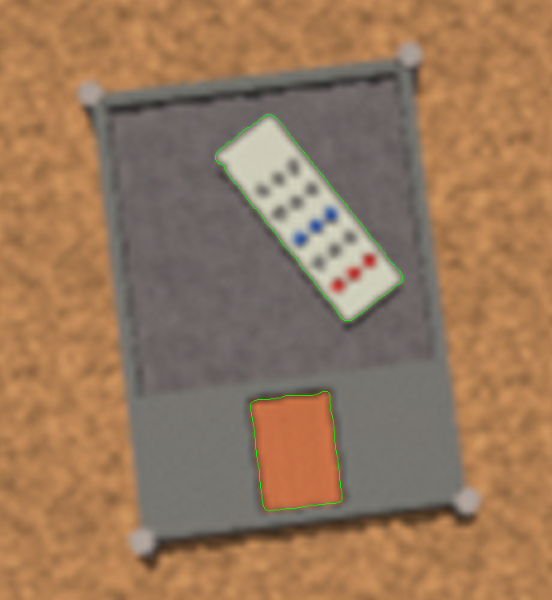

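The crops show clean contours on the plates, remote, mat and pad; the bar's outline is split by its rib. Next I'll get the tray frame from the corner posts and inner floor, plus the bar and receiver.

```bash
cat >> h.py <<'E'
def bar(c,win=(135,195,185,255)):
    f,H,s,v=score(c[0]); m=((H<15)&(s>180)&(v>90)).astype(np.uint8)
    k=np.zeros_like(m); x0,y0,x1,y1=[a*S for a in win]; k[y0:y1,x0:x1]=m[y0:y1,x0:x1]
    k=cv2.morphologyEx(k,cv2.MORPH_CLOSE,np.ones((31,31))); k=cv2.morphologyEx(k,cv2.MORPH_OPEN,cv2.getStructuringElement(cv2.MORPH_ELLIPSE,(45,45)))
    q=np.vstack([a.reshape(-1,2) for a in cv2.findContours(k,0,cv2.CHAIN_APPROX_NONE)[0]])
    P=np.array([ray(c,(u+.5)/S-.5,.008)[:2] for u in q]); return q,cv2.minAreaRect((P*1000).astype(np.float32))
def recv(c,win=(425,150,462,195)):
    f,H,s,v=score(c[0]); x0,y0,x1,y1=[a*S for a in win]; k=np.zeros(H.shape,np.uint8)
    k[y0:y1,x0:x1]=((H>55)&(H<90)&(s>70)&(v>45))[y0:y1,x0:x1]
    k=cv2.morphologyEx(k,cv2.MORPH_OPEN,np.ones((9,9)))
    q=max(cv2.findContours(k,0,cv2.CHAIN_APPROX_NONE)[0],key=cv2.contourArea).reshape(-1,2)
    P=np.array([ray(c,(u+.5)/S-.5,.034)[:2] for u in q]); return q,cv2.minAreaRect((P*1000).astype(np.float32))
def tool():
    s=arm.get_state(); R=cv2.Rodrigues(np.array(s["eef_rot"]))[0]
    return s,np.array(s["position"]),np.degrees(np.arctan2(R[1,1],R[0,1])),R[:,2]
def go(p,psi=None,n=1):
    """print total shift/turn units to TCP target p, and per call for n calls"""
    s,q,a,z=tool(); d=(np.array(p)-q)/.12; t=0 if psi is None else ((psi-a+180)%360-180)/90
    print("t%.1f pos"%s["t"],q.round(4),"psi %.1f"%a,"z",z.round(3),"w %.4f"%s["width"],"F",np.round(s["force"],1),"\n to",np.round(p,4),"units",np.round(d,3),"turn %.3f"%t,"| per call",np.round(d/n,3),"%.3f"%(t/n))
E
python3 - <<'E'
from h import *
c=cam("top"); f,H,s,v=score(c[0])
# corner posts: light grey small circles
k=np.zeros(H.shape,np.uint8); a=(slice(125*S,250*S),slice(255*S,352*S)); k[a]=((s<50)&(v>130))[a]
k=cv2.morphologyEx(k,cv2.MORPH_OPEN,np.ones((9,9)))
n,_,st,ce=cv2.connectedComponentsWithStats(k)
for i in range(1,n): print("post?",st[i,4],((ce[i]+.5)/S-.5).round(1),ray(c,(ce[i]+.5)/S-.5,.05).round(4))
# tray floor inner corners from crop px (tray1, 4.8/px): bottom edge (rim near recess)
for p in((108,105),(400,80),(437,358),(140,397)):
    uv=np.array([245+p[0]/4.8,125+p[1]/4.8]); print("rim/floor",ray(c,uv,.05).round(4),ray(c,uv,.038).round(4))
q,r=bar(c); print("bar",np.round(r,1) if 0 else r); cv2.polylines(f,[q.reshape(-1,1,2)],True,(0,255,0))
q,r=recv(c); print("label",r); cv2.polylines(f,[q.reshape(-1,1,2)],True,(0,255,0))
b=f[200*S:250*S,135*S:185*S]; r=f[147*S:197*S,420*S:470*S]
cv2.imwrite("pics/br.png",np.hstack([b,r]))
E
```

```text
post? 461 [329.9 136.2] [ 0.6928 -0.0476  0.05  ]
post? 504 [263.5 144.3] [0.6672 0.1314 0.05  ]
post? 17970 [305.9 166.1] [0.6094 0.0158 0.05  ]
post? 3276 [320.9 184.8] [ 0.5594 -0.0251  0.05  ]
post? 619 [341.4 228.8] [ 0.4426 -0.0812  0.05  ]
post? 664 [274.5 237. ] [0.4183 0.0957 0.05  ]
rim/floor [0.6603 0.1203 0.05  ] [0.6629 0.1214 0.038 ]
rim/floor [ 0.6775 -0.0436  0.05  ] [ 0.6802 -0.044   0.038 ]
rim/floor [ 0.5203 -0.066   0.05  ] [ 0.5216 -0.0666  0.038 ]
rim/floor [0.4959 0.0985 0.05  ] [0.497  0.0993 0.038 ]
bar ((447.7687072753906, 419.310791015625), (40.76804733276367, 74.37871551513672), 84.88751983642578)
label ((602.9083862304688, -361.70770263671875), (38.16199493408203, 28.39302635192871), 21.82960319519043)
```

View pics/br.png

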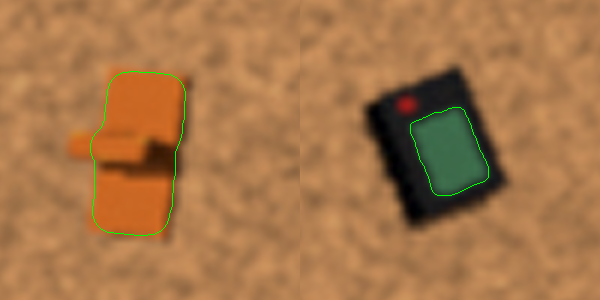

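The case frame agrees by two methods: T≈(0.591, 0.0295), yaw 8°. The crop shows the bar at about (140,152) with its rib bulging left, and the receiver label at (450,152). Moving to the remote now.

{"fn": "servo_tool", "kwargs": {"motion": [[0.52, -0.958, -0.17, 0, 0, 0.145, -1], [0.52, -0.958, -0.17, 0, 0, 0.145, -1], [0.52, -0.958, -0.17, 0, 0, 0.145, -1]], "force": 40}}

```text
t: 0.68
position: [0.3508, 0.4654, 0.3832]
eef_rot: [-0.366, -3.119, 0.003]
force: [-0.2, 0.2, 0.2]
width: 0.0857
```

{"fn": "servo_tool", "kwargs": {"motion": [[0.52, -0.958, -0.17, 0, 0, 0.145, -1], [0.52, -0.958, -0.17, 0, 0, 0.145, -1], [0.52, -0.958, -0.17, 0, 0, 0.145, -1]]}}

```text
t: 1.05
position: [0.413, 0.3512, 0.3634]
eef_rot: [-0.009, -3.141, 0.001]
force: [-0.2, 0.3, 0.9]
width: 0.0853
```

{"fn": "servo_tool", "kwargs": {"motion": [[0.52, -0.958, -0.17, 0, 0, 0.145, -1], [0.52, -0.958, -0.17, 0, 0, 0.145, -1], [0.52, -0.958, -0.17, 0, 0, 0.145, -1]]}}

```text
t: 1.42
position: [0.4755, 0.2368, 0.3433]
eef_rot: [0.349, -3.122, -0.0]
force: [0.9, -0.3, 0.2]
width: 0.0855
```

{"fn": "servo_tool", "kwargs": {"motion": [[0.52, -0.958, -0.17, 0, 0, 0.145, -1], [0.52, -0.958, -0.17, 0, 0, 0.145, -1], [0.52, -0.958, -0.17, 0, 0, 0.145, -1]]}}

```text
t: 1.8
position: [0.538, 0.1222, 0.3229]
eef_rot: [0.701, -3.062, -0.001]
force: [1.2, 0.2, -0.2]
width: 0.0856
```

{"fn": "servo_tool", "kwargs": {"motion": [[0.52, -0.958, -0.17, 0, 0, 0.145, -1], [0.52, -0.958, -0.17, 0, 0, 0.145, -1], [0.52, -0.958, -0.17, 0, 0, 0.145, -1]]}}

```text
t: 2.17
position: [0.6006, 0.0074, 0.3025]
eef_rot: [-1.045, 2.963, 0.001]
force: [0.5, 0.6, -0.3]
width: 0.0856
```

```bash
python3 -c "
from h import *
go([.5986,.0079,.215],129.1)"
```

```text
t2.2 pos [0.6006 0.0074 0.3025] psi 128.9 z [-0.     0.001 -1.   ] w 0.0856 F [ 0.5  0.6 -0.3] 
 to [0.5986 0.0079 0.215 ] units [-0.016  0.004 -0.729] turn 0.003 | per call [-0.016  0.004 -0.729] 0.003
```

{"fn": "servo_tool", "kwargs": {"motion": [[-0.016, 0.004, -0.5, 0, 0, 0, -1], [-0.016, 0.004, -0.77, 0, 0, 0, -1], [-0.016, 0.004, -0.77, 0, 0, 0, -1], [-0.016, 0.004, -0.77, 0, 0, 0, 1], [-0.016, 0.004, -0.77, 0, 0, 0, 1]]}}

```text
t: 2.8
position: [0.5985, 0.0093, 0.2131]
eef_rot: [-1.049, 2.957, -0.003]
force: [-0.3, 0.1, 0.9]
width: 0.0515
```

{"fn": "servo_tool", "kwargs": {"motion": [[0, 0, 0, 0, 0, 0, 1], [0, 0, 0, 0, 0, 0, 1], [0, 0, 0, 0, 0, 0, 1], [0, 0, 0, 0, 0, 0, 1]]}}

```text
t: 3.3
position: [0.5985, 0.0088, 0.2128]
eef_rot: [-1.048, 2.958, -0.002]
force: [-1.2, 0.4, 6.6]
width: 0.0391
```

{"fn": "servo_tool", "kwargs": {"motion": [[0, 0, 0.3, 0, 0, 0, 1], [0, 0, 0.8, 0, 0, 0, 1], [0, 0, 0.8, 0, 0, 0, 1]]}}

```text
t: 3.68
position: [0.5993, 0.0085, 0.3133]
eef_rot: [-1.045, 2.951, -0.008]
force: [0.3, 0.4, -1.3]
width: 0.0391
```

```bash
python3 -c "
from h import *
go([.4408,-.4125,.177],87.9,4)
cv2.imwrite('pics/s2.png',cam('side')[0][100:320,200:480])"
```

```text
t3.7 pos [0.5993 0.0085 0.3133] psi 129.0 z [ 0.012 -0.001 -1.   ] w 0.0391 F [ 0.3  0.4 -1.3] 
 to [ 0.4408 -0.4125  0.177 ] units [-1.321 -3.508 -1.136] turn -0.457 | per call [-0.33  -0.877 -0.284] -0.114
```

View pics/s2.png

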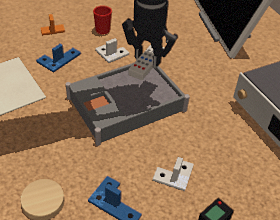

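The remote is held (width 39 mm, off the floor in the side view). Carrying it to the mat.

{"fn": "servo_tool", "kwargs": {"motion": [[-0.33, -0.877, 0, 0, 0, -0.114, 1], [-0.33, -0.877, 0, 0, 0, -0.114, 1], [-0.33, -0.877, 0, 0, 0, -0.114, 1]]}}

```text
t: 4.1
position: [0.5561, -0.0988, 0.304]
eef_rot: [0.773, -3.041, -0.002]
force: [-0.1, 0.5, -1.1]
width: 0.039
```

{"fn": "servo_tool", "kwargs": {"motion": [[-0.33, -0.877, 0, 0, 0, -0.114, 1], [-0.33, -0.877, 0, 0, 0, -0.114, 1], [-0.33, -0.877, 0, 0, 0, -0.114, 1]]}}

```text
t: 4.47
position: [0.5171, -0.2033, 0.3048]
eef_rot: [0.499, -3.1, -0.002]
force: [1.4, -0.1, -0.7]
width: 0.0394
```

{"fn": "servo_tool", "kwargs": {"motion": [[-0.33, -0.877, 0, 0, 0, -0.114, 1], [-0.33, -0.877, 0, 0, 0, -0.114, 1], [-0.33, -0.877, 0, 0, 0, -0.114, 1]]}}

```text
t: 4.85
position: [0.4782, -0.308, 0.3053]
eef_rot: [0.221, -3.133, -0.002]
force: [0.6, 0.7, -2.0]
width: 0.0392
```

{"fn": "servo_tool", "kwargs": {"motion": [[-0.33, -0.877, -0.3, 0, 0, -0.114, 1], [-0.33, -0.877, -0.6, 0, 0, -0.114, 1], [-0.33, -0.877, -0.7, 0, 0, -0.114, 1], [-0.33, -0.877, -0.7, 0, 0, -0.114, 1]]}}

```text
t: 5.35
position: [0.439, -0.4103, 0.2193]
eef_rot: [-0.054, -3.137, -0.008]
force: [-0.3, 0.9, 0.2]
width: 0.0393
```

```bash
python3 -c "
from h import *
go([.4408,-.4125,.179],87.9,1)
c=cam('top'); f,M=masks(c[0])
cv2.imwrite('pics/t3.png',cv2.resize(c[0][150:300,380:540],None,fx=4,fy=4,interpolation=cv2.INTER_CUBIC))"
```

```text
t5.3 pos [ 0.439  -0.4103  0.2193] psi 88.0 z [-0.004  0.005 -1.   ] w 0.0393 F [-0.3  0.9  0.2] 
 to [ 0.4408 -0.4125  0.179 ] units [ 0.015 -0.018 -0.336] turn -0.001 | per call [ 0.015 -0.018 -0.336] -0.001
```

View pics/t3.png

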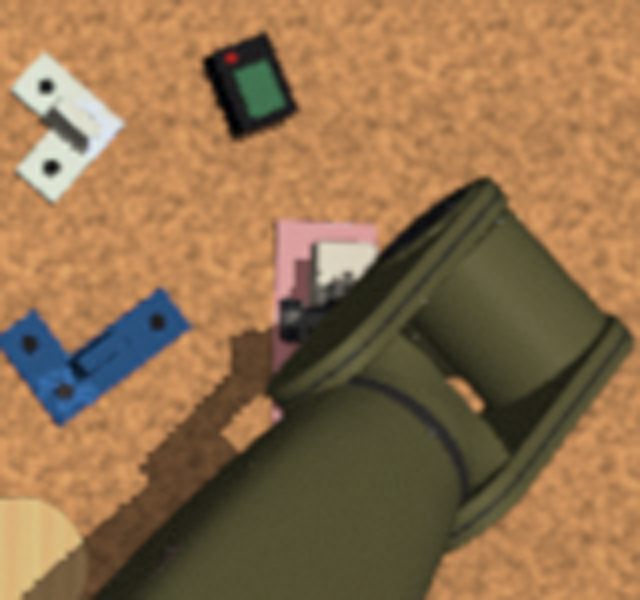

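{"fn": "servo_tool", "kwargs": {"motion": [[0.015, -0.018, -0.2, 0, 0, 0, 1], [0.015, -0.018, -0.3, 0, 0, 0, 1], [0.015, -0.018, -0.33, 0, 0, 0, 1], [0.015, -0.018, -0.33, 0, 0, 0, 1]]}}

```text
t: 5.9
position: [0.4412, -0.4141, 0.1833]
eef_rot: [0.054, 3.141, -0.001]
force: [-0.5, -0.6, -1.5]
width: 0.0389
```

{"fn": "servo_tool", "kwargs": {"motion": [[0, 0, 0, 0, 0, 0, 0.2], [0, 0, 0, 0, 0, 0, -0.3], [0, 0, 0, 0, 0, 0, -0.3], [0, 0, 0, 0, 0, 0, -0.3]]}}

```text
t: 6.4
position: [0.4408, -0.4146, 0.183]
eef_rot: [0.056, 3.141, -0.001]
force: [0.2, 0.1, -0.0]
width: 0.0554
```

{"fn": "servo_tool", "kwargs": {"motion": [[0, 0, 0.5, 0, 0, 0, -0.3], [0, 0, 0.9, 0, 0, 0, -0.3], [0, 0, 0.9, 0, 0, 0, -0.3]]}}

```text
t: 6.78
position: [0.442, -0.4158, 0.2968]
eef_rot: [0.055, 3.134, -0.012]
force: [0.8, 0.2, -0.9]
width: 0.0554
```

{"fn": "servo_tool", "kwargs": {"motion": [[0, 1, 0.1, 0, 0, 0, -0.3], [0, 1, 0.1, 0, 0, 0, -0.3], [0, 1, 0.1, 0, 0, 0, -0.3]]}}

```text
t: 7.15
position: [0.4403, -0.2913, 0.3014]
eef_rot: [-0.05, -3.14, -0.003]
force: [0.4, -0.1, -0.3]
width: 0.0558
```

{"fn": "servo_tool", "kwargs": {"motion": [[-0.7, 1, 0, 0, 0, 0, -0.3], [-0.7, 1, 0, 0, 0, 0, -0.3], [-0.7, 1, 0, 0, 0, 0, -0.3]]}}

```text
t: 7.52
position: [0.355, -0.1728, 0.3009]
eef_rot: [-0.055, -3.139, -0.002]
force: [0.5, -0.2, 0.0]
width: 0.0553
```

```bash
cat > m2.py <<'E'
from h import *
import sys
c=cam("top"); f,M=masks(c[0])
W=dict(blue1=(190,200,240,265),blue2=(370,215,435,262),white1=(205,150,245,195),white2=(375,158,418,205),remote=(435,190,490,275))
for n in sys.argv[1].split(","):
    if n=="remote": q,P,r=blob(c,M["white"],W[n],.023); print(n,r); continue
    a=(115,75) if n[0]=="b" else (75,75); q,g,y,ext=L(c,M[n[:-1]],W[n],0,*a); print(n,g.round(4),round(y,1),np.round(ext,1))
cv2.imwrite("pics/last.png",c[0])
E
python3 m2.py blue1,blue2,white1,white2,remote; python3 -c "
from h import *
go([.42,-.25,.31],36.9,1)"
```

```text
blue1 [0.4291 0.2601] 29.7 [112.8  72.3]
blue2 [ 0.4448 -0.2794] 127.5 [78.2 32.1]
white1 [0.5864 0.2361] 14.0 [77.9 77.6]
white2 [ 0.5785 -0.2342] 48.5 [77.2 77.8]
remote ((439.6313781738281, -406.41448974609375), (68.41858673095703, 146.72885131835938), 87.89722442626953)
t7.6 pos [ 0.3546 -0.1721  0.3009] psi 88.0 z [-0.003  0.002 -1.   ] w 0.0553 F [ 0.9  0.1 -1.3] 
 to [ 0.42 -0.25  0.31] units [ 0.545 -0.649  0.076] turn -0.568 | per call [ 0.545 -0.649  0.076] -0.568
```

{"fn": "servo_tool", "kwargs": {"motion": [[0.622, -0.173, 0.03, 0, 0, -0.48, -0.3], [0.622, -0.173, 0.03, 0, 0, -0.48, -0.3], [0.622, -0.173, 0.03, 0, 0, -0.48, -0.3], [0.622, -0.173, 0.03, 0, 0, -0.48, -0.3], [0.622, -0.173, 0.03, 0, 0, -0.48, -0.3]]}}

```text
t: 8.2
position: [0.4317, -0.196, 0.3057]
eef_rot: [-1.206, -2.9, 0.0]
force: [0.0, -0.1, -0.2]
width: 0.0554
```

{"fn": "servo_tool", "kwargs": {"motion": [[0.622, -0.173, 0.03, 0, 0, -0.48, -0.3], [0.622, -0.173, 0.03, 0, 0, -0.48, -0.3], [0.622, -0.173, 0.03, 0, 0, -0.48, -0.3], [0.622, -0.173, 0.03, 0, 0, -0.48, -0.3], [0.622, -0.173, 0.03, 0, 0, -0.48, -0.3]]}}

```text
t: 8.82
position: [0.5062, -0.2164, 0.3095]
eef_rot: [-2.186, -2.256, 0.0]
force: [0.7, 0.3, -0.1]
width: 0.0553
```

{"fn": "servo_tool", "kwargs": {"motion": [[0.622, -0.173, 0.03, 0, 0, -0.48, -0.3], [0.622, -0.173, 0.03, 0, 0, -0.48, -0.3], [0.622, -0.173, 0.03, 0, 0, -0.48, -0.3], [0.622, -0.173, 0.03, 0, 0, -0.48, -0.3], [0.622, -0.173, 0.03, 0, 0, -0.48, -0.3]]}}

```text
t: 9.45
position: [0.5807, -0.237, 0.3133]
eef_rot: [-2.862, -1.295, 0.0]
force: [0.4, 0.2, 0.3]
width: 0.0553
```

```bash
python3 -c "
from h import *
go([.5785,-.2342,.191],-41.5,1)
c=cam('top'); f,H,s,v=score(c[0]); q,P,r=blob(c,(s<45)&(v>120),(435,190,490,275),.023); print(r)
cc=cam('side'); cv2.imwrite('pics/s4.png',cv2.resize(cc[0][220:400,270:450],None,fx=3,fy=3))"
```

```text
t9.4 pos [ 0.5807 -0.237   0.3133] psi -41.3 z [-0.  0. -1.] w 0.0553 F [0.4 0.2 0.3] 
 to [ 0.5785 -0.2342  0.191 ] units [-0.019  0.023 -1.019] turn -0.002 | per call [-0.019  0.023 -1.019] -0.002
((439.5714416503906, -412.6084899902344), (39.386051177978516, 118.98880767822266), 88.52904510498047)
```

View pics/s4.png

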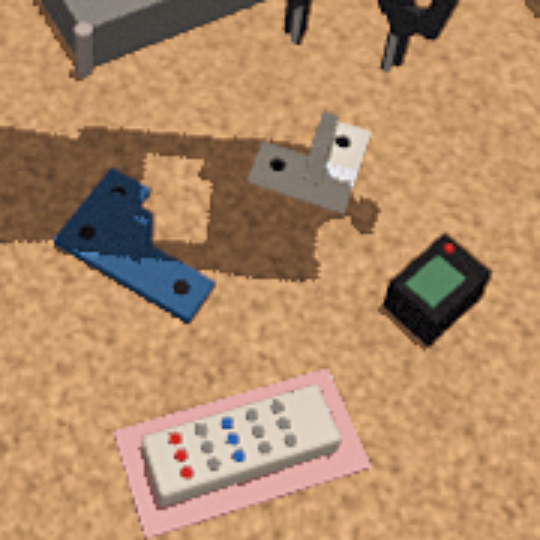

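The remote lies centred on the mat (439.6, −412.6 against 440.8, −412.5; both about 88°). Now gripping the right-hand white L.

{"fn": "servo_tool", "kwargs": {"motion": [[-0.019, 0.023, -0.5, 0, 0, 0, -0.3], [-0.019, 0.023, -0.8, 0, 0, 0, -0.3], [-0.019, 0.023, -0.9, 0, 0, 0, -0.3], [-0.019, 0.023, -0.9, 0, 0, 0, -0.3]]}}

```text
t: 10.05
position: [0.5785, -0.234, 0.2054]
eef_rot: [-2.864, -1.289, 0.001]
force: [1.0, -0.5, 0.4]
width: 0.0554
```

{"fn": "servo_tool", "kwargs": {"motion": [[0, 0, -0.12, 0, 0, 0, -0.3], [0, 0, -0.12, 0, 0, 0, 1], [0, 0, -0.12, 0, 0, 0, 1], [0, 0, -0.12, 0, 0, 0, 1], [0, 0, -0.12, 0, 0, 0, 1]]}}

```text
t: 10.68
position: [0.5788, -0.2341, 0.192]
eef_rot: [2.865, 1.287, 0.002]
force: [0.9, 0.7, 2.1]
width: 0.0114
```

{"fn": "servo_tool", "kwargs": {"motion": [[0, 0, 0, 0, 0, 0, 1], [0, 0, 0, 0, 0, 0, 1], [0, 0, 0, 0, 0, 0, 1]]}}

```text
t: 11.05
position: [0.5788, -0.2341, 0.1919]
eef_rot: [2.865, 1.287, 0.001]
force: [0.0, 0.6, 5.6]
width: 0.0119
```

```bash
python3 -c "
from h import *
go([.5785,-.2342,.191],-41.5,1)"; python3 m2.py blue1,blue2,white1
```

```text
t11.1 pos [ 0.5788 -0.2341  0.1919] psi -41.6 z [ 0.001 -0.001 -1.   ] w 0.0119 F [0.  0.6 5.6] 
 to [ 0.5785 -0.2342  0.191 ] units [-0.002 -0.001 -0.008] turn 0.001 | per call [-0.002 -0.001 -0.008] 0.001
blue1 [0.429  0.2602] 29.9 [112.7  72.3]
blue2 [ 0.4534 -0.2987] 171.5 [31.  18.1]
white1 [0.5863 0.236 ] 14.0 [77.8 77.7]
```

{"fn": "servo_tool", "kwargs": {"motion": [[0, 0, 0.3, 0, 0, 0, 1], [0, 0, 0.7, 0, 0, 0, 1], [0, 0, 1, 0, 0, 0, 1], [0, 0, 1, 0, 0, 0, 1]], "force": 60}}

```text
t: 11.6
position: [0.5791, -0.2342, 0.314]
eef_rot: [2.862, 1.286, 0.005]
force: [0.8, -0.3, -2.7]
width: 0.0113
```

{"fn": "servo_tool", "kwargs": {"motion": [[0.07, 0.65, 0.05, 0, 0, 0.517, 1], [0.07, 0.65, 0.05, 0, 0, 0.517, 1], [0.07, 0.65, 0.05, 0, 0, 0.517, 1], [0.07, 0.65, 0.05, 0, 0, 0.517, 1], [0.07, 0.65, 0.05, 0, 0, 0.517, 1]]}}

```text
t: 12.22
position: [0.5859, -0.1554, 0.3135]
eef_rot: [-2.117, -2.314, 0.003]
force: [0.3, 0.2, -1.4]
width: 0.0111
```

{"fn": "servo_tool", "kwargs": {"motion": [[0.07, 0.65, 0, 0, 0, 0.517, 1], [0.07, 0.65, 0, 0, 0, 0.517, 1], [0.07, 0.65, 0, 0, 0, 0.517, 1], [0.07, 0.65, 0, 0, 0, 0.517, 1], [0.07, 0.65, 0, 0, 0, 0.517, 1]]}}

```text
t: 12.85
position: [0.5942, -0.0775, 0.3135]
eef_rot: [-1.031, -2.962, 0.001]
force: [0.7, -0.4, -0.4]
width: 0.011
```

{"fn": "servo_tool", "kwargs": {"motion": [[0.07, 0.65, 0, 0, 0, 0.517, 1], [0.07, 0.65, 0, 0, 0, 0.517, 1], [0.07, 0.65, 0, 0, 0, 0.517, 1], [0.07, 0.65, 0, 0, 0, 0.517, 1], [0.07, 0.65, 0, 0, 0, 0.517, 1]]}}

```text
t: 13.48
position: [0.6026, 0.0003, 0.3135]
eef_rot: [0.223, -3.128, -0.001]
force: [0.7, -0.1, -1.1]
width: 0.0114
```

```bash
cat >> h.py <<'E'
def tgt(lx,ly,z):
    a=np.radians(8); return [.591+(lx*np.cos(a)-ly*np.sin(a))/1e3,.0295+(lx*np.sin(a)+ly*np.cos(a))/1e3,z]
E
python3 -c "
from h import *
go(tgt(8.8,-31.2,.231),98,1)
cc=cam('side'); cv2.imwrite('pics/s5.png',cv2.resize(cc[0][140:260,240:420],None,fx=3,fy=3))"
```

```text
t13.5 pos [6.026e-01 3.000e-04 3.135e-01] psi 98.1 z [-0.006  0.    -1.   ] w 0.0114 F [ 0.7 -0.1 -1.1] 
 to [ 6.041e-01 -2.000e-04  2.310e-01] units [ 0.012 -0.004 -0.687] turn -0.002 | per call [ 0.012 -0.004 -0.687] -0.002
```

View pics/s5.png

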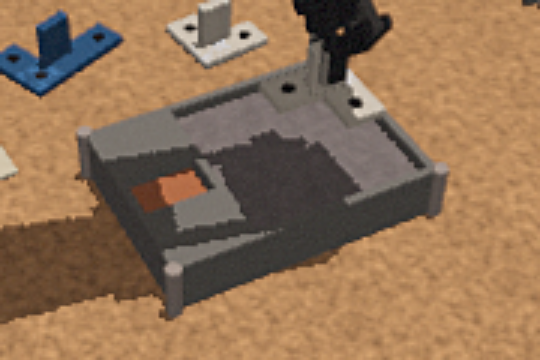

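{"fn": "servo_tool", "kwargs": {"motion": [[0.012, -0.004, -0.4, 0, 0, 0, 1], [0.012, -0.004, -0.6, 0, 0, 0, 1], [0.012, -0.004, -0.68, 0, 0, 0, 1], [0.012, -0.004, -0.7, 0, 0, 0, 1], [0.012, -0.004, -0.7, 0, 0, 0, 1]]}}

```text
t: 14.15
position: [0.6055, -0.0004, 0.2339]
eef_rot: [-0.218, 3.133, -0.0]
force: [0.6, -0.4, -2.1]
width: 0.0112
```

{"fn": "servo_tool", "kwargs": {"motion": [[0, 0, 0, 0, 0, 0, 0.6], [0, 0, 0, 0, 0, 0, 0.2], [0, 0, 0, 0, 0, 0, 0.2], [0, 0, 0, 0, 0, 0, 0.2]]}}

```text
t: 14.65
position: [0.6051, -0.0004, 0.2334]
eef_rot: [-0.218, 3.134, -0.0]
force: [0.2, -0.5, -0.3]
width: 0.0343
```

{"fn": "servo_tool", "kwargs": {"motion": [[0, 0, 0.4, 0, 0, 0, 0.2], [0, 0, 0.7, 0, 0, 0, 0.2], [0, 0, 0.7, 0, 0, 0, 0.2]]}}

```text
t: 15.02
position: [0.6063, -0.0005, 0.3217]
eef_rot: [-0.218, 3.126, -0.002]
force: [-0.2, 0.3, -0.1]
width: 0.0344
```

```bash
python3 -c "
from h import *
go([.5863,.236,.31],104,2)"
```

```text
t15.0 pos [ 6.063e-01 -5.000e-04  3.217e-01] psi 98.0 z [ 0.008 -0.001 -1.   ] w 0.0344 F [-0.2  0.3 -0.1] 
 to [0.5863 0.236  0.31  ] units [-0.167  1.971 -0.097] turn 0.067 | per call [-0.083  0.985 -0.049] 0.034
```

{"fn": "servo_tool", "kwargs": {"motion": [[-0.083, 0.985, 0, 0, 0, 0.034, 0], [-0.083, 0.985, 0, 0, 0, 0.034, 0], [-0.083, 0.985, 0, 0, 0, 0.034, -0.3]]}}

```text
t: 15.4
position: [0.5941, 0.1208, 0.3157]
eef_rot: [0.309, -3.124, -0.001]
force: [-0.2, 0.3, -0.1]
width: 0.0554
```

{"fn": "servo_tool", "kwargs": {"motion": [[-0.083, 0.985, -0.2, 0, 0, 0.034, -0.3], [-0.083, 0.985, -0.2, 0, 0, 0.034, -0.3], [-0.083, 0.985, -0.2, 0, 0, 0.034, -0.3], [-0.083, 0.985, -0.2, 0, 0, 0.034, -0.3]]}}

```text
t: 15.9
position: [0.5851, 0.2353, 0.2922]
eef_rot: [0.385, -3.116, 0.001]
force: [0.4, -1.2, -0.2]
width: 0.0555
```

```bash
cat >> h.py <<'E'
def inT(g):
    a=np.radians(8); d=(np.array(g)-[.591,.0295])*1e3; return np.round([d[0]*np.cos(a)+d[1]*np.sin(a),-d[0]*np.sin(a)+d[1]*np.cos(a)],1)
E
python3 -c "
from h import *
go([.5863,.236,.189],104,1)
c=cam('top'); f,M=masks(c[0]); q,g,y,e=L(c,M['white'],(275,140,335,200),.038,75,75); print('S2 in tray',g,inT(g),y-8,np.round(e,1))
cv2.drawContours(f,[q.reshape(-1,1,2)],-1,(0,255,0),1); cv2.imwrite('pics/t6.png',cv2.resize(f[125*S:250*S,205*S:350*S],None,fx=.8,fy=.8))
"
```

```text
t15.9 pos [0.5851 0.2353 0.2922] psi 104.1 z [-0.001 -0.001 -1.   ] w 0.0555 F [ 0.4 -1.2 -0.2] 
 to [0.5863 0.236  0.189 ] units [ 0.01   0.005 -0.86 ] turn -0.001 | per call [ 0.01   0.005 -0.86 ] -0.001
S2 in tray [0.6012848  0.03174646] [10.5  0.8] -186.65326 [146.  154.3]
```

View pics/t6.png

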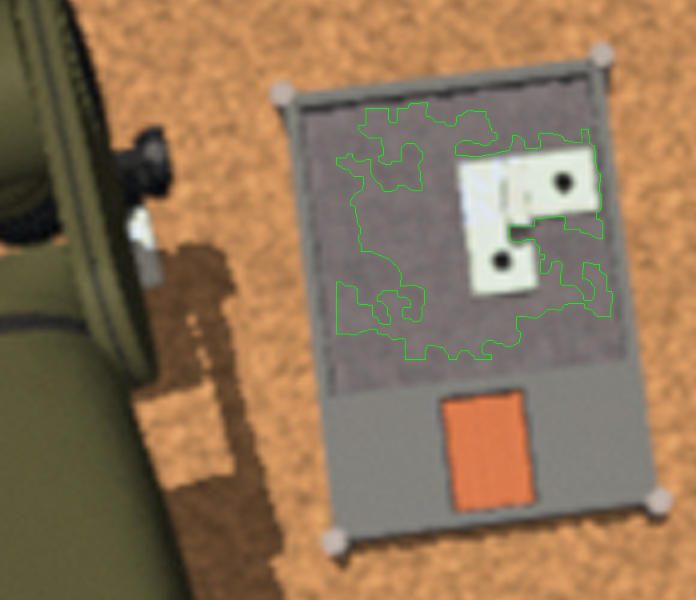

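```bash
cat >> h.py <<'E'
def trayL(c,kind,lo,hi,wd):
    """plate in tray; window in tray-local mm -> pixel polygon mask"""
    f,H,s,v=score(c[0]); m=((s<60)&(v>165)) if kind=="white" else ((abs(H-107)<14)&(s>110)&(v>40))
    poly=np.array([(proj(c,tgt(x,y,.046))+.5)*S for x,y in((lo[0],lo[1]),(hi[0],lo[1]),(hi[0],hi[1]),(lo[0],hi[1]))],np.int32)
    w=np.zeros(m.shape,np.uint8); cv2.fillPoly(w,[poly],1); m=m&(w>0)
    q,g,y,e=L(c,m,(0,0,640,400),.038,*wd); print(kind,"local",inT(g),"yaw %.1f"%((y-8)%360),np.round(e,1)); return f,q
E
python3 -c "
from h import *
c=cam('top'); trayL(c,'white',(-60,-85),(60,10),(75,75))"
```

```text
white local [ 10.9 -31.3] yaw 180.2 [76.5 76.9]
```

{"fn": "servo_tool", "kwargs": {"motion": [[0.01, 0.005, -0.4, 0, 0, 0, -0.3], [0.01, 0.005, -0.7, 0, 0, 0, -0.3], [0.01, 0.005, -0.85, 0, 0, 0, -0.3], [0.01, 0.005, -0.88, 0, 0, 0, 1], [0.01, 0.005, -0.88, 0, 0, 0, 1]]}}

```text
t: 16.62
position: [0.5871, 0.2364, 0.1889]
eef_rot: [-0.384, 3.116, 0.001]
force: [-0.1, -0.7, 0.4]
width: 0.0199
```

{"fn": "servo_tool", "kwargs": {"motion": [[0, 0, 0, 0, 0, 0, 1], [0, 0, 0, 0, 0, 0, 1], [0, 0, 0, 0, 0, 0, 1], [0, 0, 0, 0, 0, 0, 1], [0, 0, 0, 0, 0, 0, 1]]}}

```text
t: 17.25
position: [0.5872, 0.2368, 0.1895]
eef_rot: [-0.385, 3.115, 0.001]
force: [0.4, -0.8, 6.0]
width: 0.0117
```

```bash
python3 -c "
from h import *
go(tgt(-48.8,-48.8,.231),98,1)"
```

```text
t17.2 pos [0.5872 0.2368 0.1895] psi 104.1 z [ 0.003  0.001 -1.   ] w 0.0117 F [ 0.4 -0.8  6. ] 
 to [ 0.5495 -0.0256  0.231 ] units [-0.315 -2.187  0.346] turn -0.068 | per call [-0.315 -2.187  0.346] -0.068
```

{"fn": "servo_tool", "kwargs": {"motion": [[0, 0, 0.3, 0, 0, 0, 1], [0, 0, 0.7, 0, 0, 0, 1], [0, 0, 1, 0, 0, 0, 1], [0, 0, 1, 0, 0, 0, 1]]}}

```text
t: 17.75
position: [0.5872, 0.237, 0.3115]
eef_rot: [-0.385, 3.111, 0.002]
force: [-0.2, 0.6, -2.2]
width: 0.0112
```

{"fn": "servo_tool", "kwargs": {"motion": [[-0.105, -0.729, 0.1, 0, 0, -0.023, 1], [-0.105, -0.729, 0.1, 0, 0, -0.023, 1], [-0.105, -0.729, 0.1, 0, 0, -0.023, 1]]}}

```text
t: 18.12
position: [0.573, 0.1476, 0.3174]
eef_rot: [0.325, -3.121, 0.0]
force: [-0.2, -0.0, -2.0]
width: 0.0117
```

{"fn": "servo_tool", "kwargs": {"motion": [[-0.105, -0.729, 0, 0, 0, -0.023, 1], [-0.105, -0.729, 0, 0, 0, -0.023, 1], [-0.105, -0.729, 0, 0, 0, -0.023, 1]]}}

```text
t: 18.5
position: [0.5607, 0.0611, 0.3178]
eef_rot: [0.269, -3.127, -0.001]
force: [0.2, 0.1, -1.3]
width: 0.0114
```

{"fn": "servo_tool", "kwargs": {"motion": [[-0.105, -0.729, 0, 0, 0, -0.023, 1], [-0.105, -0.729, 0, 0, 0, -0.023, 1], [-0.105, -0.729, -0.3, 0, 0, -0.023, 1], [-0.105, -0.729, -0.3, 0, 0, -0.023, 1]]}}

```text
t: 19.0
position: [0.5473, -0.0246, 0.2795]
eef_rot: [0.217, -3.126, -0.004]
force: [0.3, 0.5, -1.4]
width: 0.0113
```

```bash
python3 -c "
from h import *
go(tgt(-48.8,-48.8,.229),98,1)"; python3 m2.py blue1,blue2
```

```text
t19.0 pos [ 0.5473 -0.0246  0.2795] psi 97.9 z [-0.008  0.002 -1.   ] w 0.0113 F [ 0.3  0.5 -1.4] 
 to [ 0.5495 -0.0256  0.229 ] units [ 0.018 -0.008 -0.421] turn 0.001 | per call [ 0.018 -0.008 -0.421] 0.001
blue1 [0.429  0.2602] 29.9 [112.7  72.3]
blue2 [ 0.4214 -0.2502] -53.8 [112.9  72.4]
```

{"fn": "servo_tool", "kwargs": {"motion": [[0, 0, -0.2, 0, 0, 0, 1], [0, 0, -0.25, 0, 0, 0, 1], [0, 0, -0.25, 0, 0, 0, 1], [0, 0, -0.25, 0, 0, 0, 1], [0, 0, -0.25, 0, 0, 0, 1]]}}

```text
t: 19.68
position: [0.5489, -0.0258, 0.2545]
eef_rot: [-0.216, 3.133, -0.001]
force: [0.8, 0.0, -0.6]
width: 0.0112
```

```bash
python3 -c "
from h import *
go(tgt(-48.8,-48.8,.229),98,1)"
```

```text
t19.7 pos [ 0.5489 -0.0258  0.2545] psi 97.9 z [ 0.002 -0.    -1.   ] w 0.0112 F [ 0.8  0.  -0.6] 
 to [ 0.5495 -0.0256  0.229 ] units [ 0.005  0.002 -0.213] turn 0.001 | per call [ 0.005  0.002 -0.213] 0.001
```

{"fn": "servo_tool", "kwargs": {"motion": [[0, 0, -0.1, 0, 0, 0, 1], [0, 0, -0.18, 0, 0, 0, 1], [0, 0, -0.215, 0, 0, 0, 1], [0, 0, -0.22, 0, 0, 0, 1]]}}

```text
t: 20.18
position: [0.5485, -0.0258, 0.2275]
eef_rot: [0.216, -3.132, -0.0]
force: [-5.5, 0.5, 8.2]
width: 0.0112
```

{"fn": "servo_tool", "kwargs": {"motion": [[0, 0, 0, 0, 0, 0, 0.6], [0, 0, 0, 0, 0, 0, 0.2], [0, 0, 0, 0, 0, 0, 0.2], [0, 0, 0, 0, 0, 0, 0.2]]}}

```text
t: 20.68
position: [0.5485, -0.0258, 0.227]
eef_rot: [0.216, -3.134, 0.0]
force: [0.5, -0.3, 0.1]
width: 0.034
```

{"fn": "servo_tool", "kwargs": {"motion": [[0, 0, 0.4, 0, 0, 0, 0.2], [0, 0, 0.7, 0, 0, 0, 0.2], [0, 0, 0.7, 0, 0, 0, 0.2]]}}

```text
t: 21.05
position: [0.5498, -0.026, 0.3153]
eef_rot: [-0.215, 3.127, -0.003]
force: [0.2, 0.1, -0.2]
width: 0.0342
```

{"fn": "servo_tool", "kwargs": {"motion": [[-0.5, -0.9, 0, 0, 0, -0.34, -0.3], [-0.5, -0.9, 0, 0, 0, -0.34, -0.3], [-0.5, -0.9, 0, 0, 0, -0.34, -0.3], [-0.5, -0.9, 0, 0, 0, -0.34, -0.3]]}}

```text
t: 21.55
position: [0.4879, -0.1343, 0.3099]
eef_rot: [-0.618, -3.078, -0.001]
force: [0.1, 0.3, -0.2]
width: 0.0556
```

{"fn": "servo_tool", "kwargs": {"motion": [[-0.5, -0.9, 0, 0, 0, -0.34, -0.3], [-0.5, -0.9, 0, 0, 0, -0.34, -0.3], [-0.5, -0.9, 0, 0, 0, -0.34, -0.3], [-0.5, -0.9, 0, 0, 0, -0.34, -0.3]]}}

```text
t: 22.05
position: [0.4285, -0.2418, 0.3105]
eef_rot: [-1.404, -2.809, -0.0]
force: [-0.0, -0.4, -1.4]
width: 0.0556
```

```bash
python3 -c "
from h import *
go([.4214,-.2502,.189],36.5)
c=cam('top'); trayL(c,'white',(-36,-85),(60,10),(75,75)); f,q=trayL(c,'white',(-85,-85),(-1,-39),(75,75))
cv2.drawContours(f,[q.reshape(-1,1,2)],-1,(0,255,0),1); cv2.imwrite('pics/t7.png',cv2.resize(f[125*S:270*S,245*S:440*S],None,fx=.6,fy=.6))
"
```

```text
t22.1 pos [ 0.4285 -0.2418  0.3105] psi 36.9 z [-0.001  0.001 -1.   ] w 0.0556 F [-0.  -0.4 -1.4] 
 to [ 0.4214 -0.2502  0.189 ] units [-0.059 -0.07  -1.012] turn -0.004 | per call [-0.059 -0.07  -1.012] -0.004
white local [ 10.5 -48.8] yaw 89.3 [76.6 76.1]
white local [-51.4 -67. ] yaw 359.6 [76.7 38.8]
```

View pics/t7.png

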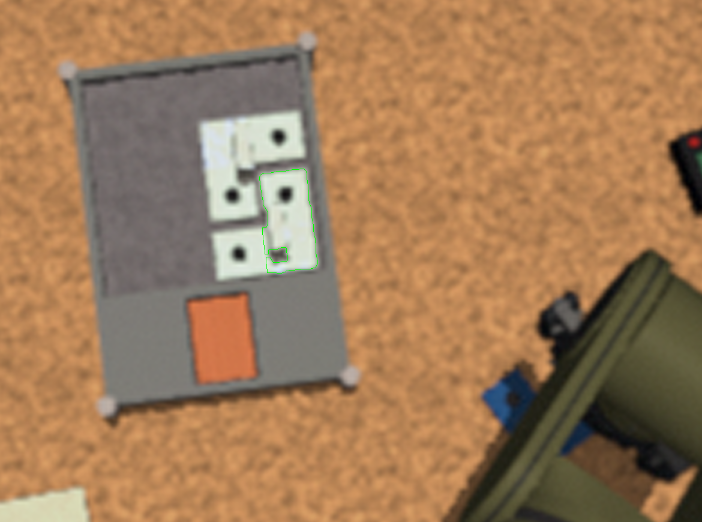

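The white Ls interlock cleanly in the tray (crop at (255,200)). Now gripping blue L 2.

{"fn": "servo_tool", "kwargs": {"motion": [[-0.059, -0.07, -0.4, 0, 0, -0.003, -0.3], [-0.059, -0.07, -0.8, 0, 0, -0.003, -0.3], [-0.059, -0.07, -0.9, 0, 0, -0.003, -0.3], [-0.059, -0.07, -0.9, 0, 0, -0.003, -0.3]]}}

```text
t: 22.6
position: [0.4219, -0.2496, 0.2029]
eef_rot: [-1.411, -2.805, -0.0]
force: [0.2, -0.1, 0.8]
width: 0.0556
```

{"fn": "servo_tool", "kwargs": {"motion": [[0, 0, -0.1, 0, 0, 0, -0.3], [0, 0, -0.1, 0, 0, 0, 1], [0, 0, -0.1, 0, 0, 0, 1], [0, 0, -0.1, 0, 0, 0, 1], [0, 0, -0.1, 0, 0, 0, 1]]}}

```text
t: 23.22
position: [0.4219, -0.2505, 0.192]
eef_rot: [1.415, 2.803, -0.0]
force: [-0.1, 1.0, 3.3]
width: 0.0114
```

{"fn": "servo_tool", "kwargs": {"motion": [[0, 0, 0, 0, 0, 0, 1], [0, 0, 0, 0, 0, 0, 1], [0, 0, 0, 0, 0, 0, 1]]}}

```text
t: 23.6
position: [0.4219, -0.2505, 0.192]
eef_rot: [1.416, 2.803, -0.0]
force: [0.8, 0.3, 5.7]
width: 0.0112
```

```bash
python3 -c "
from h import *
go([.4214,-.2502,.189],36.5)
go(tgt(30,51,.31),-82,3)"
```

```text
t23.6 pos [ 0.4219 -0.2505  0.192 ] psi 36.4 z [ 0.001 -0.001 -1.   ] w 0.0112 F [0.8 0.3 5.7] 
 to [ 0.4214 -0.2502  0.189 ] units [-0.004  0.003 -0.025] turn 0.001 | per call [-0.004  0.003 -0.025] 0.001
t23.6 pos [ 0.4219 -0.2505  0.192 ] psi 36.4 z [ 0.001 -0.001 -1.   ] w 0.0112 F [0.8 0.3 5.7] 
 to [0.6136 0.0842 0.31  ] units [1.598 2.789 0.983] turn -1.316 | per call [0.533 0.93  0.328] -0.439
```

{"fn": "servo_tool", "kwargs": {"motion": [[0, 0, 0.3, 0, 0, 0, 1], [0, 0, 0.7, 0, 0, 0, 1], [0, 0, 1, 0, 0, 0, 1], [0, 0, 1, 0, 0, 0, 1]]}}

```text
t: 24.1
position: [0.422, -0.2507, 0.3136]
eef_rot: [1.414, 2.799, -0.002]
force: [0.2, 0.9, -2.2]
width: 0.0117
```

{"fn": "servo_tool", "kwargs": {"motion": [[0.533, 0.93, 0.08, 0, 0, -0.439, 1], [0.533, 0.93, 0.08, 0, 0, -0.439, 1], [0.533, 0.93, 0.08, 0, 0, -0.439, 1], [0.533, 0.93, 0.08, 0, 0, -0.439, 1]]}}

```text
t: 24.6
position: [0.4851, -0.1369, 0.3175]
eef_rot: [-2.281, -2.154, 0.003]
force: [0.5, -0.5, -1.6]
width: 0.0108
```

{"fn": "servo_tool", "kwargs": {"motion": [[0.533, 0.93, 0, 0, 0, -0.439, 1], [0.533, 0.93, 0, 0, 0, -0.439, 1], [0.533, 0.93, 0, 0, 0, -0.439, 1], [0.533, 0.93, 0, 0, 0, -0.439, 1]]}}

```text
t: 25.1
position: [0.5489, -0.0255, 0.317]
eef_rot: [-2.876, -1.257, 0.008]
force: [-0.1, -0.1, -1.8]
width: 0.0113
```

{"fn": "servo_tool", "kwargs": {"motion": [[0.533, 0.93, 0, 0, 0, -0.439, 1], [0.533, 0.93, 0, 0, 0, -0.439, 1], [0.533, 0.93, 0, 0, 0, -0.439, 1], [0.533, 0.93, 0, 0, 0, -0.439, 1], [0.533, 0.93, 0, 0, 0, -0.439, 1]]}}

```text
t: 25.72
position: [0.6125, 0.0847, 0.3171]
eef_rot: [3.134, 0.219, -0.009]
force: [-0.2, -0.4, -2.1]
width: 0.0111
```

{"fn": "servo_tool", "kwargs": {"motion": [[0, 0, -0.25, 0, 0, 0, 1], [0, 0, -0.35, 0, 0, 0, 1], [0, 0, -0.35, 0, 0, 0, 1], [0, 0, -0.35, 0, 0, 0, 1]]}}

```text
t: 26.22
position: [0.6136, 0.0845, 0.2794]
eef_rot: [-3.134, -0.216, -0.002]
force: [-0.1, 0.5, -2.3]
width: 0.0112
```

```bash
python3 -c "
from h import *
go(tgt(30,51,.231),-82)
cc=cam('side'); cv2.imwrite('pics/s8.png',cv2.resize(cc[0][130:260,240:420],None,fx=3,fy=3))"
```

```text
t26.2 pos [0.6136 0.0845 0.2794] psi -82.1 z [ 0.001  0.    -1.   ] w 0.0112 F [-0.1  0.5 -2.3] 
 to [0.6136 0.0842 0.231 ] units [ 0.    -0.002 -0.403] turn 0.001 | per call [ 0.    -0.002 -0.403] 0.001
```

View pics/s8.png

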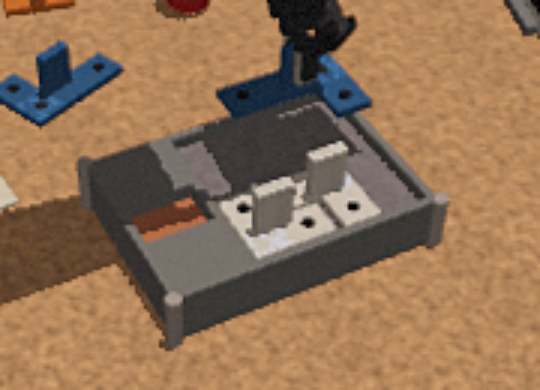

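{"fn": "servo_tool", "kwargs": {"motion": [[0, -0.002, -0.2, 0, 0, 0, 1], [0, -0.002, -0.33, 0, 0, 0, 1], [0, -0.002, -0.38, 0, 0, 0, 1], [0, -0.002, -0.4, 0, 0, 0, 1], [0, -0.002, -0.4, 0, 0, 0, 1]]}}

```text
t: 26.9
position: [0.6136, 0.0843, 0.2312]
eef_rot: [3.134, 0.216, 0.001]
force: [0.1, -0.3, -1.7]
width: 0.0112
```

{"fn": "servo_tool", "kwargs": {"motion": [[0, 0, 0, 0, 0, 0, 0.6], [0, 0, 0, 0, 0, 0, 0.2], [0, 0, 0, 0, 0, 0, 0.2], [0, 0, 0, 0, 0, 0, 0.2]]}}

```text
t: 27.4
position: [0.6134, 0.0843, 0.231]
eef_rot: [3.134, 0.216, 0.001]
force: [0.1, -0.2, 0.2]
width: 0.034
```

{"fn": "servo_tool", "kwargs": {"motion": [[0, 0, 0.4, 0, 0, 0, 0.2], [0, 0, 0.7, 0, 0, 0, 0.2], [0, 0, 0.7, 0, 0, 0, 0.2]]}}

```text
t: 27.78
position: [0.6146, 0.0844, 0.3194]
eef_rot: [3.134, 0.216, 0.013]
force: [0.6, -0.7, 0.0]
width: 0.0343
```

{"fn": "servo_tool", "kwargs": {"motion": [[-0.77, 0.73, 0, 0, 0, 0.12, -0.3], [-0.77, 0.73, 0, 0, 0, 0.12, -0.3], [-0.77, 0.73, 0, 0, 0, 0.12, -0.3]]}}

```text
t: 28.15
position: [0.518, 0.1738, 0.3128]
eef_rot: [-3.099, -0.516, 0.006]
force: [-0.1, 0.1, 0.1]
width: 0.0555
```

{"fn": "servo_tool", "kwargs": {"motion": [[-0.77, 0.73, 0, 0, 0, 0.12, -0.3], [-0.77, 0.73, 0, 0, 0, 0.12, -0.3], [-0.77, 0.73, 0, 0, 0, 0.12, -0.3], [-0.77, 0.73, 0, 0, 0, 0.12, -0.3]]}}

```text
t: 28.65
position: [0.4288, 0.2594, 0.3143]
eef_rot: [3.038, 0.8, -0.0]
force: [0.8, -1.2, -0.8]
width: 0.0556
```

```bash
python3 -c "
from h import *
go([.429,.2602,.189],-60.2)
c=cam('top'); trayL(c,'blue',(-60,-3),(85,90),(115,75))
cv2.imwrite('pics/t9.png',c[0])"; python3 m2.py blue1
```

```text
t28.6 pos [0.4288 0.2594 0.3143] psi -60.5 z [-0.    -0.001 -1.   ] w 0.0556 F [ 0.8 -1.2 -0.8] 
 to [0.429  0.2602 0.189 ] units [ 0.002  0.007 -1.044] turn 0.003 | per call [ 0.002  0.007 -1.044] 0.003
blue local [29.1 51.9] yaw 180.1 [115.8  74.2]
blue1 [0.4168 0.2308] 28.5 [62.2 33.1]
```

{"fn": "servo_tool", "kwargs": {"motion": [[0.002, 0.007, -0.4, 0, 0, 0.003, -0.3], [0.002, 0.007, -0.8, 0, 0, 0.003, -0.3], [0.002, 0.007, -0.93, 0, 0, 0.003, -0.3], [0.002, 0.007, -0.93, 0, 0, 0.003, -0.3]]}}

```text
t: 29.25
position: [0.4292, 0.2597, 0.2025]
eef_rot: [3.036, 0.804, -0.003]
force: [-0.2, -0.4, 0.6]
width: 0.0558
```

{"fn": "servo_tool", "kwargs": {"motion": [[0, 0, -0.1, 0, 0, 0, -0.3], [0, 0, -0.1, 0, 0, 0, 1], [0, 0, -0.1, 0, 0, 0, 1], [0, 0, -0.1, 0, 0, 0, 1], [0, 0, -0.1, 0, 0, 0, 1]]}}

```text
t: 29.88
position: [0.4292, 0.2606, 0.192]
eef_rot: [-3.036, -0.807, -0.002]
force: [-0.3, -0.1, 3.5]
width: 0.0112
```

{"fn": "servo_tool", "kwargs": {"motion": [[0, 0, 0, 0, 0, 0, 1], [0, 0, 0, 0, 0, 0, 1], [0, 0, 0, 0, 0, 0, 1]]}}

```text
t: 30.25
position: [0.4292, 0.2606, 0.192]
eef_rot: [-3.036, -0.807, -0.002]
force: [-0.5, -0.2, 6.0]
width: 0.011
```

{"fn": "servo_tool", "kwargs": {"motion": [[0, 0, 0.3, 0, 0, 0, 1], [0, 0, 0.7, 0, 0, 0, 1], [0, 0, 1, 0, 0, 0, 1], [0, 0, 1, 0, 0, 0, 1]]}}

```text
t: 30.75
position: [0.4296, 0.2608, 0.3141]
eef_rot: [-3.035, -0.806, -0.01]
force: [-0.5, -0.1, -0.9]
width: 0.0114
```

```bash
python3 -c "
from h import *
go(tgt(-30,31,.31),-82,2)
c=cam('top'); q,r=bar(c); print(r)"
```

```text
t30.8 pos [0.4296 0.2608 0.3141] psi -60.2 z [ 0.006  0.003 -1.   ] w 0.0114 F [-0.5 -0.1 -0.9] 
 to [0.557 0.056 0.31 ] units [ 1.062 -1.706 -0.034] turn -0.242 | per call [ 0.531 -0.853 -0.017] -0.121Traceback (most recent call last):
  File "<string>", line 4, in <module>
    c=cam('top'); q,r=bar(c); print(r)
                      ~~~^^^
  File "h.py", line 45, in bar
    q=np.vstack([a.reshape(-1,2) for a in cv2.findContours(k,0,cv2.CHAIN_APPROX_NONE)[0]])
    return _nx.concatenate(arrs, 0, dtype=dtype, casting=casting)
           ~~~~~~~~~~~~~~~^^^^^^^^^^^^^^^^^^^^^^^^^^^^^^^^^^^^^^^
ValueError: need at least one array to concatenate
```

{"fn": "servo_tool", "kwargs": {"motion": [[0.531, -0.853, 0.03, 0, 0, -0.121, 1], [0.531, -0.853, 0.03, 0, 0, -0.121, 1], [0.531, -0.853, 0.03, 0, 0, -0.121, 1]]}}

```text
t: 31.18
position: [0.4932, 0.1552, 0.3121]
eef_rot: [3.1, 0.507, -0.006]
force: [-0.2, 0.5, -2.3]
width: 0.0112
```

{"fn": "servo_tool", "kwargs": {"motion": [[0.531, -0.853, 0, 0, 0, -0.121, 1], [0.531, -0.853, 0, 0, 0, -0.121, 1], [0.531, -0.853, -0.1, 0, 0, -0.121, 1], [0.531, -0.853, -0.1, 0, 0, -0.121, 1]]}}

```text
t: 31.68
position: [0.5547, 0.0563, 0.2991]
eef_rot: [-3.133, -0.218, 0.011]
force: [-0.8, 1.9, -2.6]
width: 0.0115
```

{"fn": "servo_tool", "kwargs": {"motion": [[0, 0, -0.25, 0, 0, 0, 1], [0, 0, -0.25, 0, 0, 0, 1], [0, 0, -0.25, 0, 0, 0, 1], [0, 0, -0.25, 0, 0, 0, 1]]}}

```text
t: 32.17
position: [0.5565, 0.0562, 0.2741]
eef_rot: [3.134, 0.22, 0.003]
force: [-0.3, -0.7, -1.5]
width: 0.0109
```

```bash
python3 -c "
from h import *
go(tgt(-31,31.3,.231),-82)
c=cam('side'); cv2.imwrite('pics/s10.png',np.hstack([cv2.resize(c[0][90:260,220:420],None,fx=2.5,fy=2.5)]))
try: print(bar(cam('top'),(125,185,195,265))[1])
except Exception as e: print(e)"
```

```text
t32.2 pos [0.5565 0.0562 0.2741] psi -82.0 z [ 0.002  0.    -1.   ] w 0.0109 F [-0.3 -0.7 -1.5] 
 to [0.5559 0.0562 0.231 ] units [-0.005 -0.    -0.359] turn -0.000 | per call [-0.005 -0.    -0.359] -0.000
((447.7939758300781, 419.1218566894531), (40.34071350097656, 74.42849731445312), 85.1925048828125)
```

View pics/s10.png

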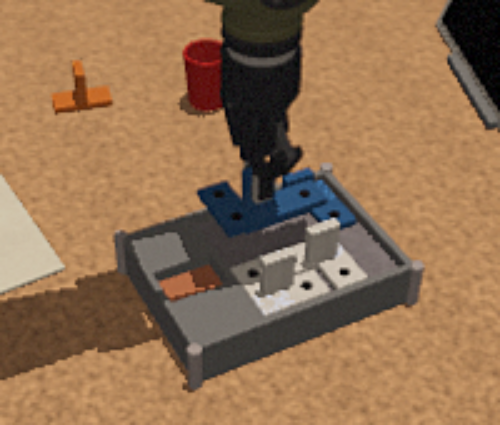

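The blue L is aligned over its slot. Lowering and releasing it.

{"fn": "servo_tool", "kwargs": {"motion": [[-0.005, 0, -0.15, 0, 0, 0, 1], [-0.005, 0, -0.26, 0, 0, 0, 1], [-0.005, 0, -0.32, 0, 0, 0, 1], [-0.005, 0, -0.35, 0, 0, 0, 1], [-0.005, 0, -0.36, 0, 0, 0, 1]]}}

```text
t: 32.9
position: [0.5559, 0.0556, 0.23]
eef_rot: [3.134, 0.218, -0.0]
force: [-5.2, 0.1, 7.0]
width: 0.0113
```

{"fn": "servo_tool", "kwargs": {"motion": [[0, 0, 0, 0, 0, 0, 0.6], [0, 0, 0, 0, 0, 0, 0.2], [0, 0, 0, 0, 0, 0, 0.2], [0, 0, 0, 0, 0, 0, 0.2]]}}

```text
t: 33.4
position: [0.5557, 0.0556, 0.2296]
eef_rot: [3.134, 0.218, 0.0]
force: [-0.2, -0.1, -0.6]
width: 0.0343
```

{"fn": "servo_tool", "kwargs": {"motion": [[0, 0, 0.4, 0, 0, 0, 0.2], [0, 0, 0.7, 0, 0, 0, 0.2], [0, 0, 0.7, 0, 0, 0, 0.2]]}}

```text
t: 33.78
position: [0.5569, 0.0557, 0.3178]
eef_rot: [3.133, 0.218, 0.012]
force: [-0.5, -0.3, 0.4]
width: 0.034
```

{"fn": "servo_tool", "kwargs": {"motion": [[-0.4, 1, 0, 0, 0, 0, -0.3], [-0.4, 1, 0, 0, 0, 0, -0.3], [-0.4, 1, 0, 0, 0, 0, -0.3]]}}

```text
t: 34.15
position: [0.5057, 0.1783, 0.312]
eef_rot: [-3.133, -0.226, 0.004]
force: [-0.4, 0.3, 1.4]
width: 0.0556
```

{"fn": "servo_tool", "kwargs": {"motion": [[-0.2, 0.7, 0, 0, 0, 0, -0.3], [-0.2, 0.7, 0, 0, 0, 0, -0.3], [-0.2, 0.7, 0, 0, 0, 0, -0.3]]}}

```text
t: 34.52
position: [0.4832, 0.2603, 0.3125]
eef_rot: [3.133, 0.222, -0.002]
force: [-0.6, -0.4, -0.2]
width: 0.0552
```

```bash
cat >> h.py <<'E'
def bar2(c,win):
    """bar centre/yaw: two end halves either side of the rib band, long-side edges away from the rib"""
    q,r=bar(c,win); P=np.array([ray(c,(u+.5)/S-.5,.008)[:2] for u in q])
    a=np.radians(r[2]+(90 if r[1][0]<r[1][1] else 0)); x=np.array([np.cos(a),np.sin(a)]); y=np.array([-x[1],x[0]])
    s=P@x; mid=(s.max()+s.min())/2; o=[]
    for lo,hi in((-.030,-.018),(.018,.030)):
        t=(P@y)[(s-mid>lo)&(s-mid<hi)]; o.append((t.max()+t.min())/2); print("  end width %.1f"%(np.ptp(t)*1e3))
    ctr=mid*x+np.mean(o)*y; yaw=np.degrees(a)+np.degrees(np.arctan2(o[1]-o[0],.048))
    return q,ctr,yaw,np.ptp(s)*1e3
E
python3 -c "
from h import *
s,p,a,z=tool(); print(p,a)
c=cam('top'); trayL(c,'blue',(-85,-5),(85,90),(155,75))
q,ctr,yaw,l=bar2(c,(125,185,195,265)); print(ctr,yaw,l)
f=c[0].copy(); p=proj(c,[*ctr,.045]); print(p)
f=cv2.resize(f[120:260,125:345],None,fx=3.5,fy=3.5,interpolation=cv2.INTER_CUBIC); cv2.circle(f,tuple(int(v) for v in (p-[125,120])*3.5),3,(255,0,255),-1); cv2.imwrite('pics/t11.png',f)"
```

```text
[0.48321117 0.2603009  0.3124558 ] -81.9047487726874
blue local [-32.2  30.8] yaw 360.0 [114.3  73.8]Traceback (most recent call last):
  File "<string>", line 5, in <module>
    q,ctr,yaw,l=bar2(c,(125,185,195,265)); print(ctr,yaw,l)
                ~~~~^^^^^^^^^^^^^^^^^^^^^
  File "h.py", line 72, in bar2
    q,r=bar(c,win); P=np.array([ray(c,(u+.5)/S-.5,.008)[:2] for u in q])
        ~~~^^^^^^^
  File "h.py", line 45, in bar
    q=np.vstack([a.reshape(-1,2) for a in cv2.findContours(k,0,cv2.CHAIN_APPROX_NONE)[0]])
    return _nx.concatenate(arrs, 0, dtype=dtype, casting=casting)
           ~~~~~~~~~~~~~~~^^^^^^^^^^^^^^^^^^^^^^^^^^^^^^^^^^^^^^^
ValueError: need at least one array to concatenate
```

```bash
python3 -c "
from h import *
c=cam('top'); cv2.imwrite('pics/now.png',c[0])
c=(cv2.imread('pics/top0.png'),)+c[1:]
q,ctr,yaw,l=bar2(c,(125,185,195,265)); print(ctr,yaw,l)
p=proj(c,[*ctr,.05]); print('rib top expected px',p)
go([*ctr,.19],yaw,2); go([*ctr,.19],yaw+180,2)
b=[]
for s in (-1,1):
  for t in(-1,1):
    a=np.radians(yaw); x=np.array([np.cos(a),np.sin(a)]); y=np.array([-x[1],x[0]]); b.append((proj(c,[*(ctr+s*.0375*x+s*t*.0175*y),.008])-[130,195])*10)
f=cv2.resize(c[0][195:255,130:190],None,fx=10,fy=10,interpolation=cv2.INTER_CUBIC); cv2.polylines(f,[np.int32(b)],True,(0,255,0),1); cv2.circle(f,tuple(int(v) for v in (p-[130,195])*10),4,(255,0,255),-1); cv2.imwrite('pics/t11.png',f)"
```

```text
end width 36.4
  end width 35.8
[0.44762118 0.41710429] 175.40711836799665 74.45886501591764
rib top expected px [152.97484608 224.0802335 ]
t34.6 pos [0.4838 0.259  0.3127] psi -82.0 z [-0.001 -0.001 -1.   ] w 0.0559 F [ 0.   0.2 -0.1] 
 to [0.4476 0.4171 0.19  ] units [-0.301  1.318 -1.023] turn -1.139 | per call [-0.151  0.659 -0.511] -0.570
t34.6 pos [0.4838 0.259  0.3127] psi -82.0 z [-0.001 -0.001 -1.   ] w 0.0559 F [ 0.   0.2 -0.1] 
 to [0.4476 0.4171 0.19  ] units [-0.301  1.318 -1.023] turn 0.861 | per call [-0.151  0.659 -0.511] 0.430
```

View pics/t11.png

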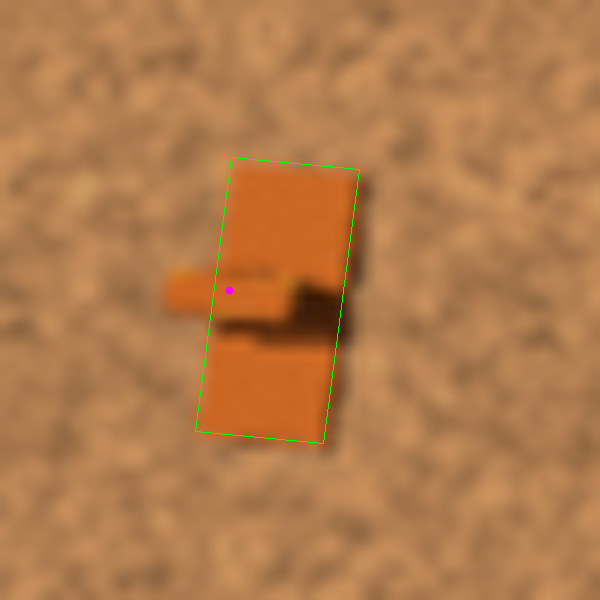

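The box drawn in the crop fits the bar's plate, so the grip point is (0.4476, 0.4171), yaw −4.6°.

{"fn": "servo_tool", "kwargs": {"motion": [[-0.151, 0.659, 0, 0, 0, 0.43, -0.3], [-0.151, 0.659, 0, 0, 0, 0.43, -0.3], [-0.151, 0.659, 0, 0, 0, 0.43, -0.3], [-0.151, 0.659, 0, 0, 0, 0.43, -0.3]]}}

```text
t: 35.12
position: [0.4662, 0.3376, 0.3131]
eef_rot: [2.882, 1.248, -0.001]
force: [-0.5, -0.1, -0.3]
width: 0.0556
```

{"fn": "servo_tool", "kwargs": {"motion": [[-0.151, 0.659, 0, 0, 0, 0.43, -0.3], [-0.151, 0.659, 0, 0, 0, 0.43, -0.3], [-0.151, 0.659, 0, 0, 0, 0.43, -0.3], [-0.151, 0.659, 0, 0, 0, 0.43, -0.3], [-0.151, 0.659, 0, 0, 0, 0.43, -0.3]]}}

```text
t: 35.75
position: [0.4483, 0.4166, 0.3131]
eef_rot: [2.313, 2.126, -0.001]
force: [0.1, 0.0, 0.2]
width: 0.0554
```

```bash
python3 -c "
from h import *
go([.4476,.4171,.19],-4.6)
c=cam('side'); f,H,s,v=score(c[0]); k=((H<15)&(s>180)&(v>60)).astype(np.uint8); w=np.zeros_like(k); w[100*S:145*S,230*S:280*S]=k[100*S:145*S,230*S:280*S]
n,_,st,ce=cv2.connectedComponentsWithStats(w); i=1+np.argmax(st[1:,4]); print(st[i]/S,ce[i]/S,'expect rib top',proj(c,[.4476,.4171,.05]),'base',proj(c,[.4476,.4171,.004]))"
```

```text
t35.8 pos [0.4483 0.4166 0.3131] psi -4.8 z [-0.    -0.001 -1.   ] w 0.0554 F [0.1 0.  0.2] 
 to [0.4476 0.4171 0.19  ] units [-0.006  0.004 -1.026] turn 0.002 | per call [-0.006  0.004 -1.026] 0.002
[ 240.83333333  114.66666667   24.16666667   20.83333333 1327.83333333] [252.46343249 128.19361115] expect rib top [250.46009257 117.44951884] base [251.88868807 129.52653282]
```

Side-view blob agrees (rib top about 250,115). Grasping the bar.

{"fn": "servo_tool", "kwargs": {"motion": [[-0.006, 0.004, -0.4, 0, 0, 0.002, -0.3], [-0.006, 0.004, -0.8, 0, 0, 0.002, -0.3], [-0.006, 0.004, -0.92, 0, 0, 0.002, -0.3], [-0.006, 0.004, -0.92, 0, 0, 0.002, -0.3]]}}

```text
t: 36.3
position: [0.4468, 0.4179, 0.2026]
eef_rot: [-2.307, -2.132, 0.003]
force: [0.6, -0.3, -0.3]
width: 0.0557
```

{"fn": "servo_tool", "kwargs": {"motion": [[0, 0, -0.1, 0, 0, 0, -0.3], [0, 0, -0.1, 0, 0, 0, 1], [0, 0, -0.1, 0, 0, 0, 1], [0, 0, -0.1, 0, 0, 0, 1], [0, 0, -0.1, 0, 0, 0, 1]]}}

```text
t: 36.92
position: [0.447, 0.4187, 0.1922]
eef_rot: [2.306, 2.134, 0.003]
force: [0.0, 0.0, 3.1]
width: 0.0112
```

{"fn": "servo_tool", "kwargs": {"motion": [[0, 0, 0, 0, 0, 0, 1], [0, 0, 0, 0, 0, 0, 1], [0, 0, 0, 0, 0, 0, 1]]}}

```text
t: 37.3
position: [0.4471, 0.4187, 0.1922]
eef_rot: [2.306, 2.133, 0.003]
force: [-0.1, -0.0, 6.3]
width: 0.0113
```

{"fn": "servo_tool", "kwargs": {"motion": [[0, 0, 0.3, 0, 0, 0, 1], [0, 0, 0.7, 0, 0, 0, 1], [0, 0, 1, 0, 0, 0, 1], [0, 0, 1, 0, 0, 0, 1]]}}

```text
t: 37.8
position: [0.4473, 0.4189, 0.3145]
eef_rot: [2.306, 2.133, 0.01]
force: [-0.2, -0.7, -1.1]
width: 0.011
```

```bash
python3 -c "
from h import *
go(tgt(61,-40,.31),-82,4)"
```

```text
t37.8 pos [0.4473 0.4189 0.3145] psi -4.4 z [ 0.005  0.004 -1.   ] w 0.0110 F [-0.2 -0.7 -1.1] 
 to [ 0.657  -0.0016  0.31  ] units [ 1.747 -3.504 -0.037] turn -0.862 | per call [ 0.437 -0.876 -0.009] -0.215
```

{"fn": "servo_tool", "kwargs": {"motion": [[0.437, -0.876, 0.04, 0, 0, -0.215, 1], [0.437, -0.876, 0.04, 0, 0, -0.215, 1], [0.437, -0.876, 0.04, 0, 0, -0.215, 1]]}}

```text
t: 38.17
position: [0.4997, 0.3102, 0.3133]
eef_rot: [2.636, 1.709, -0.006]
force: [-0.1, 0.9, -1.2]
width: 0.0113
```

{"fn": "servo_tool", "kwargs": {"motion": [[0.437, -0.876, 0, 0, 0, -0.215, 1], [0.437, -0.876, 0, 0, 0, -0.215, 1], [0.437, -0.876, 0, 0, 0, -0.215, 1]]}}

```text
t: 38.55
position: [0.552, 0.2059, 0.3137]
eef_rot: [-2.885, -1.244, 0.005]
force: [1.0, 0.8, -1.1]
width: 0.0113
```

{"fn": "servo_tool", "kwargs": {"motion": [[0.437, -0.876, 0, 0, 0, -0.215, 1], [0.437, -0.876, 0, 0, 0, -0.215, 1], [0.437, -0.876, 0, 0, 0, -0.215, 1]]}}

```text
t: 38.92
position: [0.6045, 0.1016, 0.3143]
eef_rot: [-3.052, -0.744, 0.003]
force: [0.1, -0.1, -1.7]
width: 0.0115
```

{"fn": "servo_tool", "kwargs": {"motion": [[0.437, -0.876, 0, 0, 0, -0.215, 1], [0.437, -0.876, 0, 0, 0, -0.215, 1], [0.437, -0.876, -0.1, 0, 0, -0.215, 1], [0.437, -0.876, -0.1, 0, 0, -0.215, 1]]}}

```text
t: 39.42
position: [0.6553, -0.0003, 0.3009]
eef_rot: [-3.132, -0.228, 0.008]
force: [-0.1, 0.2, -0.9]
width: 0.0112
```

{"fn": "servo_tool", "kwargs": {"motion": [[0, 0, -0.25, 0, 0, 0, 1], [0, 0, -0.25, 0, 0, 0, 1], [0, 0, -0.25, 0, 0, 0, 1], [0, 0, -0.25, 0, 0, 0, 1]]}}

```text
t: 39.92
position: [0.6568, -0.0016, 0.2755]
eef_rot: [3.133, 0.225, 0.003]
force: [0.5, -0.4, 0.4]
width: 0.0112
```

```bash
python3 -c "
from h import *
go(tgt(62,-40.5,.231),-82)
c=cam('side'); cv2.imwrite('pics/s12.png',cv2.resize(c[0][120:260,250:430],None,fx=3,fy=3))"
```

```text
t39.9 pos [ 0.6568 -0.0016  0.2755] psi -81.8 z [ 0.002 -0.    -1.   ] w 0.0112 F [ 0.5 -0.4  0.4] 
 to [ 0.658 -0.002  0.231] units [ 0.011 -0.003 -0.371] turn -0.002 | per call [ 0.011 -0.003 -0.371] -0.002
```

{"fn": "servo_tool", "kwargs": {"motion": [[0.011, -0.003, -0.15, 0, 0, -0.002, 1], [0.011, -0.003, -0.27, 0, 0, -0.002, 1], [0.011, -0.003, -0.33, 0, 0, -0.002, 1], [0.011, -0.003, -0.365, 0, 0, -0.002, 1], [0.011, -0.003, -0.37, 0, 0, -0.002, 1]]}}

```text
t: 40.6
position: [0.6579, -0.0026, 0.2302]
eef_rot: [-3.134, -0.218, 0.001]
force: [-3.7, 0.6, 5.9]
width: 0.0114
```

{"fn": "servo_tool", "kwargs": {"motion": [[0, 0, 0, 0, 0, 0, 0.6], [0, 0, 0, 0, 0, 0, 0.2], [0, 0, 0, 0, 0, 0, 0.2], [0, 0, 0, 0, 0, 0, 0.2]]}}

```text
t: 41.1
position: [0.6577, -0.0026, 0.2295]
eef_rot: [3.134, 0.218, 0.0]
force: [-0.2, 0.3, -0.0]
width: 0.0343
```

{"fn": "servo_tool", "kwargs": {"motion": [[0, 0, 0.4, 0, 0, 0, 0.2], [0, 0, 0.8, 0, 0, 0, 0.2], [0, 0, 0.8, 0, 0, 0, 0.2]]}}

```text
t: 41.48
position: [0.6593, -0.0027, 0.3319]
eef_rot: [3.132, 0.218, 0.017]
force: [0.5, 0.6, -1.5]
width: 0.0344
```

{"fn": "servo_tool", "kwargs": {"motion": [[-0.9, -0.9, 0, 0, 0, 0.4, 0], [-0.9, -0.9, 0, 0, 0, 0.4, -0.4], [-0.9, -0.9, 0, 0, 0, 0.4, -0.4], [-0.9, -0.9, 0, 0, 0, 0.4, -0.4]]}}

```text
t: 41.98
position: [0.548, -0.1118, 0.3242]
eef_rot: [-2.912, -1.176, 0.003]
force: [0.0, 0.3, 0.4]
width: 0.0594
```

```bash
cat >> h.py <<'E'
def recv2(c,win=(420,145,470,200)):
    """receiver centre: far edges (top, z=.034) seen from the camera, label gives the yaw"""
    q,r=recv(c,win); yaw=r[2] if r[1][0]>r[1][1] else r[2]-90
    f,H,s,v=score(c[0]); lab=np.mean(q,0); k=((v<75)&~((H>5)&(H<20)&(s>100)&(v>45))).astype(np.uint8); x0,y0,x1,y1=[a*S for a in win]
    w=np.zeros_like(k); w[y0:y1,x0:x1]=k[y0:y1,x0:x1]; cv2.fillPoly(w,[q.reshape(-1,1,2)],1); w=cv2.morphologyEx(w,cv2.MORPH_OPEN,np.ones((9,9)))
    b=max(cv2.findContours(w,0,cv2.CHAIN_APPROX_NONE)[0],key=cv2.contourArea).reshape(-1,2)
    P=np.array([ray(c,(u+.5)/S-.5,.034)[:2] for u in b]); B=np.array([ray(c,(u+.5)/S-.5,0)[:2] for u in b])
    a=np.radians(yaw); x=np.array([np.cos(a),np.sin(a)]); y=np.array([-x[1],x[0]])
    X=[np.percentile(B@x,1),np.percentile(P@x,99)]; Y=[np.percentile(P@y,1),np.percentile(B@y,99)]
    print("label",np.round(r[0],1),"yaw %.1f"%yaw,"size from far top/near base edges %.1f %.1f"%((X[1]-X[0])*1e3,(Y[1]-Y[0])*1e3))
    print("from far edges",((X[1]-.03)*x+(Y[0]+.021)*y).round(4),"mid",(np.mean(X)*x+np.mean(Y)*y).round(4))
    return b,q,yaw
E
python3 -c "
from h import *
go([.60,-.355,.3],21.8-90,2)
c=cam('top'); b,q,yaw=recv2(c); f=score(c[0])[0]
cv2.polylines(f,[b.reshape(-1,1,2)],True,(0,0,255),2)
trayL(c,'blue',(-85,-5),(85,90),(155,75))
k=f[125*S:250*S,255*S:350*S]; k=cv2.resize(k,None,fx=.7,fy=.7); g=f[150*S:195*S,425*S:468*S]; g=cv2.copyMakeBorder(g,0,k.shape[0]-g.shape[0],0,0,0); cv2.imwrite('pics/t13.png',np.hstack([k,g]))"
```

```text
t42.0 pos [ 0.548  -0.1118  0.3242] psi -46.0 z [-0.002  0.    -1.   ] w 0.0594 F [0.  0.3 0.4] 
 to [ 0.6   -0.355  0.3  ] units [ 0.433 -2.026 -0.202] turn -0.246 | per call [ 0.217 -1.013 -0.101] -0.123
label [ 602.9 -361.8] yaw 21.9 size from far top/near base edges 56.8 37.9
from far edges [ 0.6054 -0.358 ] mid [ 0.6076 -0.3593]
blue local [-32.2  30.9] yaw 0.1 [114.4  73.8]
```

View pics/t13.png

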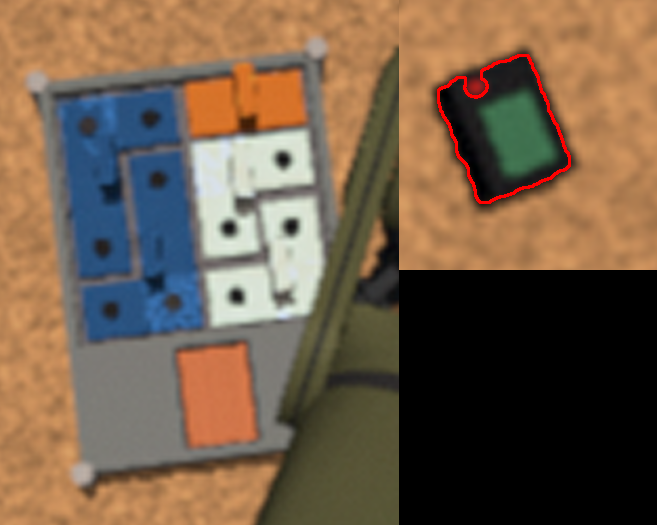

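All five plates lie side by side in the tray: blue pair on the left, orange bar at (245,100), white pair on the right. The receiver outline is clean, centre ≈(0.6076, −0.3593), yaw 21.9°. Now fetching it.

{"fn": "servo_tool", "kwargs": {"motion": [[0.166, -0.688, -0.05, 0, 0, -0.082, -0.5], [0.166, -0.688, -0.05, 0, 0, -0.082, -0.5], [0.166, -0.688, -0.05, 0, 0, -0.082, -0.5]]}}

```text
t: 42.4
position: [0.5697, -0.1941, 0.3185]
eef_rot: [-2.982, -0.983, 0.002]
force: [0.8, 0.4, -0.5]
width: 0.0642
```

{"fn": "servo_tool", "kwargs": {"motion": [[0.166, -0.688, -0.05, 0, 0, -0.082, -0.5], [0.166, -0.688, -0.05, 0, 0, -0.082, -0.5], [0.166, -0.688, -0.05, 0, 0, -0.082, -0.5]]}}

```text
t: 42.78
position: [0.5897, -0.2759, 0.3129]
eef_rot: [-3.039, -0.792, 0.001]
force: [-0.1, -0.2, -0.3]
width: 0.0639
```

{"fn": "servo_tool", "kwargs": {"motion": [[0.166, -0.688, -0.05, 0, 0, -0.082, -0.5], [0.166, -0.688, -0.05, 0, 0, -0.082, -0.5], [0.166, -0.688, -0.05, 0, 0, -0.082, -0.5], [0.166, -0.688, -0.05, 0, 0, -0.082, -0.5], [0.166, -0.688, -0.05, 0, 0, -0.082, -0.5]]}}

```text
t: 43.4
position: [0.6096, -0.3566, 0.3077]
eef_rot: [-3.084, -0.597, 0.0]
force: [-0.2, 0.8, 0.6]
width: 0.0639
```

```bash
python3 -c "
from h import *
go([.6076,-.3593,.187],-68.1)
def lab(n):
    c=cam(n); f,H,s,v=score(c[0]); k=((H>55)&(H<90)&(s>70)&(v>45)).astype(np.uint8); k=cv2.morphologyEx(k,cv2.MORPH_OPEN,np.ones((9,9)))
    for a in cv2.findContours(k,0,cv2.CHAIN_APPROX_NONE)[0]:
        p=(a.reshape(-1,2).mean(0)+.5)/S-.5; w=ray(c,p,.034)
        if np.hypot(w[0]-.603,w[1]+.36)<.08: print(n,cv2.contourArea(a),p.round(1),w.round(4))
lab('side'); lab('top')"
```

```text
t43.4 pos [ 0.6096 -0.3566  0.3077] psi -68.1 z [-0.  0. -1.] w 0.0639 F [-0.2  0.8  0.6] 
 to [ 0.6076 -0.3593  0.187 ] units [-0.016 -0.022 -1.006] turn -0.000 | per call [-0.016 -0.022 -1.006] -0.000
side 6358.5 [414.8 313.3] [ 0.6039 -0.3637  0.034 ]
```

{"fn": "servo_tool", "kwargs": {"motion": [[-0.016, -0.022, -0.4, 0, 0, 0, -0.5], [-0.016, -0.022, -0.8, 0, 0, 0, -0.5], [-0.016, -0.022, -0.9, 0, 0, 0, -0.5], [-0.016, -0.022, -0.9, 0, 0, 0, -0.5]]}}

```text
t: 44.0
position: [0.6076, -0.3606, 0.1993]
eef_rot: [-3.084, -0.595, 0.001]
force: [0.1, -1.1, 0.4]
width: 0.064
```

{"fn": "servo_tool", "kwargs": {"motion": [[0, 0, -0.13, 0, 0, 0, -0.5], [0, 0, -0.13, 0, 0, 0, 1], [0, 0, -0.13, 0, 0, 0, 1], [0, 0, -0.13, 0, 0, 0, 1], [0, 0, -0.13, 0, 0, 0, 1]]}}

```text
t: 44.62
position: [0.6078, -0.3611, 0.1846]
eef_rot: [3.084, 0.595, 0.001]
force: [0.0, -0.1, 1.8]
width: 0.0407
```

{"fn": "servo_tool", "kwargs": {"motion": [[0, 0, 0, 0, 0, 0, 1], [0, 0, 0, 0, 0, 0, 1]]}}

```text
t: 44.88
position: [0.6078, -0.361, 0.1846]
eef_rot: [3.084, 0.595, 0.001]
force: [-0.3, -0.5, 2.8]
width: 0.0411
```

{"fn": "servo_tool", "kwargs": {"motion": [[0, 0, 0.3, 0, 0, 0, 1], [0, 0, 0.7, 0, 0, 0, 1], [0, 0, 1, 0, 0, 0, 1], [0, 0, 1, 0, 0, 0, 1]]}}

```text
t: 45.38
position: [0.6085, -0.3614, 0.3082]
eef_rot: [3.08, 0.594, 0.008]
force: [0.2, 0.6, -0.6]
width: 0.041
```

```bash
python3 -c "
from h import *
go([.4694,.0126,.31],-82,4)"
```

```text
t45.4 pos [ 0.6085 -0.3614  0.3082] psi -68.2 z [ 0.006 -0.004 -1.   ] w 0.0410 F [ 0.2  0.6 -0.6] 
 to [0.4694 0.0126 0.31  ] units [-1.159  3.117  0.015] turn -0.154 | per call [-0.29   0.779  0.004] -0.038
```

{"fn": "servo_tool", "kwargs": {"motion": [[-0.29, 0.779, 0.06, 0, 0, -0.038, 1], [-0.29, 0.779, 0.06, 0, 0, -0.038, 1], [-0.29, 0.779, 0.06, 0, 0, -0.038, 1]]}}

```text
t: 45.75
position: [0.5716, -0.265, 0.3083]
eef_rot: [-3.097, -0.506, 0.006]
force: [-0.4, -0.3, -1.2]
width: 0.0408
```

{"fn": "servo_tool", "kwargs": {"motion": [[-0.29, 0.779, 0, 0, 0, -0.038, 1], [-0.29, 0.779, 0, 0, 0, -0.038, 1], [-0.29, 0.779, 0, 0, 0, -0.038, 1]]}}

```text
t: 46.12
position: [0.5372, -0.1726, 0.3092]
eef_rot: [-3.113, -0.413, 0.004]
force: [-0.1, 0.2, -1.1]
width: 0.0411
```

{"fn": "servo_tool", "kwargs": {"motion": [[-0.29, 0.779, 0, 0, 0, -0.038, 1], [-0.29, 0.779, 0, 0, 0, -0.038, 1], [-0.29, 0.779, 0, 0, 0, -0.038, 1]]}}

```text
t: 46.5
position: [0.503, -0.0798, 0.3101]
eef_rot: [-3.125, -0.32, 0.002]
force: [0.1, 0.1, -1.5]
width: 0.0409
```

{"fn": "servo_tool", "kwargs": {"motion": [[-0.29, 0.779, 0, 0, 0, -0.038, 1], [-0.29, 0.779, 0, 0, 0, -0.038, 1], [-0.29, 0.779, 0, 0, 0, -0.038, 1], [-0.29, 0.779, 0, 0, 0, -0.038, 1]]}}

```text
t: 47.0
position: [0.4693, 0.0119, 0.3112]
eef_rot: [3.133, 0.222, 0.001]
force: [0.1, 0.8, -1.2]
width: 0.0405
```

{"fn": "servo_tool", "kwargs": {"motion": [[0, 0, -0.3, 0, 0, 0, 1], [0, 0, -0.45, 0, 0, 0, 1], [0, 0, -0.45, 0, 0, 0, 1], [0, 0, -0.45, 0, 0, 0, 1]]}}

```text
t: 47.5
position: [0.469, 0.0126, 0.258]
eef_rot: [3.133, 0.222, 0.002]
force: [1.0, 0.1, -1.4]
width: 0.0407
```

```bash
python3 -c "
from h import *
go([.4694,.0126,.2206],-82)"
```

```text
t47.5 pos [0.469  0.0126 0.258 ] psi -81.9 z [ 0.001 -0.    -1.   ] w 0.0407 F [ 1.   0.1 -1.4] 
 to [0.4694 0.0126 0.2206] units [ 0.003  0.    -0.311] turn -0.001 | per call [ 0.003  0.    -0.311] -0.001
```

{"fn": "servo_tool", "kwargs": {"motion": [[0.003, 0, -0.1, 0, 0, 0, 1], [0.003, 0, -0.18, 0, 0, 0, 1], [0.003, 0, -0.22, 0, 0, 0, 1], [0.003, 0, -0.22, 0, 0, 0, 1]]}}

```text
t: 48.0
position: [0.4685, 0.0131, 0.2301]
eef_rot: [-3.133, -0.223, 0.002]
force: [-0.8, -0.8, -0.9]
width: 0.041
```

{"fn": "servo_tool", "kwargs": {"motion": [[0, 0, -0.04, 0, 0, 0, 1], [0, 0, -0.06, 0, 0, 0, 1], [0, 0, -0.06, 0, 0, 0, 1]]}}

```text
t: 48.38
position: [0.4687, 0.0131, 0.2233]
eef_rot: [-3.134, -0.223, 0.001]
force: [0.3, 0.5, -1.2]
width: 0.0408
```

```bash
python3 -c "
from h import *
go([.4694,.0126,.2206],-82)"
```

```text
t48.4 pos [0.4687 0.0131 0.2233] psi -81.8 z [-0.  0. -1.] w 0.0408 F [ 0.3  0.5 -1.2] 
 to [0.4694 0.0126 0.2206] units [ 0.006 -0.004 -0.023] turn -0.002 | per call [ 0.006 -0.004 -0.023] -0.002
```

The receiver's underside is at about 39 mm with no side force, so it is inside the recess. Releasing it, then rising and closing the gripper for the press.

{"fn": "servo_tool", "kwargs": {"motion": [[0, 0, 0, 0, 0, 0, -0.1], [0, 0, 0, 0, 0, 0, -0.4], [0, 0, 0, 0, 0, 0, -0.4], [0, 0, 0, 0, 0, 0, -0.4]]}}

```text
t: 48.88
position: [0.4688, 0.013, 0.2237]
eef_rot: [3.134, 0.223, 0.0]
force: [-0.5, -0.8, 0.7]
width: 0.0597
```

{"fn": "servo_tool", "kwargs": {"motion": [[0, 0, 0.25, 0, 0, 0, -0.4], [0, 0, 0.5, 0, 0, 0, -0.4], [0, 0, 0.5, 0, 0, 0, 1], [0, 0, 0.5, 0, 0, 0, 1], [0, 0, 0.5, 0, 0, 0, 1]]}}

```text
t: 49.5
position: [0.4681, 0.0131, 0.2819]
eef_rot: [-3.133, -0.223, 0.004]
force: [-0.3, 0.3, -0.6]
width: 0.005
```

{"fn": "servo_tool", "kwargs": {"motion": [[0, 0, 0, 0, 0, 0, 1], [0, 0, 0, 0, 0, 0, 1], [0, 0, 0, 0, 0, 0, 1], [0, 0, 0, 0, 0, 0, 1], [0, 0, 0, 0, 0, 0, 1]]}}

```text
t: 50.12
position: [0.4688, 0.0131, 0.2835]
eef_rot: [3.134, 0.223, 0.0]
force: [-0.8, -0.4, 0.0]
width: -0.0001
```

```bash
python3 -c "
from h import *
go([.4692,.0126,.245],-82)
c=cam('side'); f,H,s,v=score(c[0]); k=((H>55)&(H<90)&(s>70)&(v>45)).astype(np.uint8); k=cv2.morphologyEx(k,cv2.MORPH_OPEN,np.ones((9,9)))
for a in cv2.findContours(k,0,cv2.CHAIN_APPROX_NONE)[0]:
    p=(a.reshape(-1,2).mean(0)+.5)/S-.5; w=ray(c,p,.07)
    if abs(w[0]-.47)<.1 and abs(w[1])<.1: print(cv2.contourArea(a),p.round(1),w.round(4))
"
```

```text
t50.1 pos [0.4688 0.0131 0.2835] psi -81.8 z [ 0. -0. -1.] w -0.0001 F [-0.8 -0.4  0. ] 
 to [0.4692 0.0126 0.245 ] units [ 0.004 -0.004 -0.321] turn -0.002 | per call [ 0.004 -0.004 -0.321] -0.002
2901.5 [293.7 195.3] [0.4648 0.0114 0.07  ]
```

{"fn": "servo_tool", "kwargs": {"motion": [[0.004, -0.004, -0.2, 0, 0, 0, 1], [0.004, -0.004, -0.33, 0, 0, 0, 1], [0.004, -0.004, -0.36, 0, 0, 0, 1], [0.004, -0.004, -0.4, 0, 0, 0, 1]]}}

```text
t: 50.68
position: [0.4692, 0.0126, 0.236]
eef_rot: [-3.133, -0.223, 0.003]
force: [-4.6, -1.0, 6.0]
width: 0.0001
```

{"fn": "servo_tool", "kwargs": {"motion": [[0, 0, -0.03, 0, 0, 0, 1], [0, 0, -0.06, 0, 0, 0, 1], [0, 0, -0.06, 0, 0, 0, 1]]}}

```text
t: 51.05
position: [0.4693, 0.0126, 0.2286]
eef_rot: [3.134, 0.223, 0.001]
force: [0.2, -0.6, -0.8]
width: 0.0002
```

{"fn": "servo_tool", "kwargs": {"motion": [[0, 0, -0.02, 0, 0, 0, 1], [0, 0, -0.03, 0, 0, 0, 1], [0, 0, -0.03, 0, 0, 0, 1]]}}

```text
t: 51.42
position: [0.4694, 0.0126, 0.225]
eef_rot: [-3.134, -0.223, -0.001]
force: [-1.4, 1.1, 4.8]
width: 0.0002
```

```bash
python3 -c "
from h import *
go([.4692,.0126,.223],-82)"
```

```text
t51.4 pos [0.4694 0.0126 0.225 ] psi -81.9 z [ 0.001  0.    -1.   ] w 0.0002 F [-1.4  1.1  4.8] 
 to [0.4692 0.0126 0.223 ] units [-0.002  0.    -0.016] turn -0.002 | per call [-0.002  0.    -0.016] -0.002
```

Pushing against about 5–6 N of friction. Continuing in small steps until the stop is felt.

{"fn": "servo_tool", "kwargs": {"motion": [[0, 0, -0.02, 0, 0, 0, 1], [0, 0, -0.02, 0, 0, 0, 1], [0, 0, -0.02, 0, 0, 0, 1]]}}

```text
t: 51.8
position: [0.4696, 0.0126, 0.2233]
eef_rot: [3.134, 0.223, 0.0]
force: [-4.5, 0.2, 10.2]
width: 0.0001
```

{"fn": "servo_tool", "kwargs": {"motion": [[0, 0, -0.015, 0, 0, 0, 1], [0, 0, -0.015, 0, 0, 0, 1], [0, 0, -0.015, 0, 0, 0, 1]]}}

```text
t: 52.18
position: [0.4699, 0.0126, 0.2232]
eef_rot: [3.134, 0.224, -0.001]
force: [-9.9, 0.6, 20.9]
width: 0.0002
```

```bash
python3 -c "
from h import *
go([.4692,.0126,.223],-82)"
```

```text
t52.2 pos [0.4699 0.0126 0.2232] psi -81.8 z [-0.001 -0.    -1.   ] w 0.0002 F [-9.9  0.6 20.9] 
 to [0.4692 0.0126 0.223 ] units [-0.006  0.    -0.002] turn -0.002 | per call [-0.006  0.    -0.002] -0.002
```

The stop was reached: z stays at 0.2232, tips at about 50.2 mm, and the force rose to 21 N. Retreating and making the last check.

{"fn": "servo_tool", "kwargs": {"motion": [[0, 0, 0.3, 0, 0, 0, 1], [0, 0, 0.8, 0, 0, 0, 1], [0, 0, 0.8, 0, 0, 0, 1]]}}

```text
t: 52.55
position: [0.471, 0.0125, 0.3219]
eef_rot: [3.132, 0.223, 0.018]
force: [0.3, 0.0, -0.4]
width: 0.0002
```

{"fn": "servo_tool", "kwargs": {"motion": [[-0.4, 1, 0.3, 0, 0, 0, 1], [-0.4, 1, 0.3, 0, 0, 0, 1], [-0.4, 1, 0.3, 0, 0, 0, 1]]}}

```text
t: 52.92
position: [0.4202, 0.1348, 0.3525]
eef_rot: [-3.133, -0.23, -0.002]
force: [0.3, -0.0, -0.7]
width: -0.0001
```

{"fn": "servo_tool", "kwargs": {"motion": [[-0.4, 1, 0.2, 0, 0, 0, 1], [-0.4, 1, 0.2, 0, 0, 0, 1], [-0.4, 1, 0.2, 0, 0, 0, 1]]}}

```text
t: 53.3
position: [0.3723, 0.2547, 0.3761]
eef_rot: [-3.133, -0.231, -0.0]
force: [0.6, -0.3, -0.4]
width: -0.0001
```

{"fn": "servo_tool", "kwargs": {"motion": [[0, 1, 0, 0, 0, 0, 1], [0, 1, 0, 0, 0, 0, 1], [0, 1, 0, 0, 0, 0, 1]]}}

```text
t: 53.68
position: [0.3738, 0.3741, 0.3744]
eef_rot: [3.132, 0.227, -0.003]
force: [-0.9, -1.1, 0.3]
width: -0.0003
```

```bash
python3 -c "
from h import *
c=cam('top'); f,H,s,v=score(c[0]); q,P,r=blob(c,(s<45)&(v>120),(435,190,490,275),.023); print('remote',r)
trayL(c,'blue',(-85,-5),(85,90),(155,75)); trayL(c,'white',(-85,-85),(43,0),(115,75))
f2,M=masks(c[0]); q,P,r=blob(c,M['red'],(155,145,192,185),.07); print('cup',r[0])
d=cam('side')
a=cv2.resize(d[0][100:390,220:450],None,fx=2,fy=2); b=cv2.resize(c[0][130:250,255:350],None,fx=3.6,fy=3.6,interpolation=cv2.INTER_CUBIC); h=max(a.shape[0],b.shape[0])
b=cv2.copyMakeBorder(b,0,a.shape[0]-b.shape[0],0,0,0); o=np.hstack([a,b]); print(o.shape); cv2.imwrite('pics/fin.png',o[:, :800])"
```

```text
remote ((450.3323974609375, -370.70416259765625), (41.11697769165039, 119.41182708740234), 87.83462524414062)
blue local [-32.2  30.9] yaw 0.1 [114.2  74. ]
white local [-10.3 -29.8] yaw 179.4 [120.5  76.6]
cup (601.7907104492188, 367.608642578125)
(580, 802, 3)
```

View pics/fin.png

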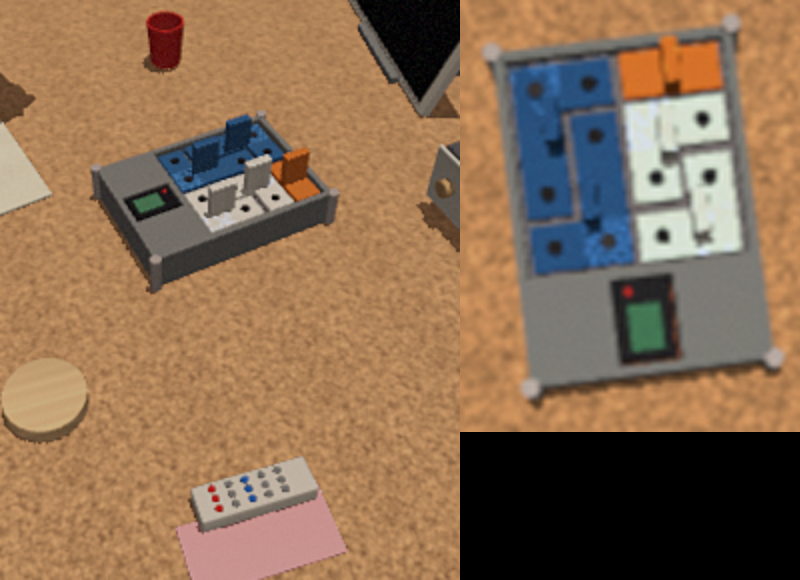

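The last picture shows the plates packed and the receiver flush at (648,325). However, the remote has been knocked about 42 mm toward the robot's left and now lies half off the mat (side crop, 255,492). I'll go back and re-lay it.

{"fn": "servo_tool", "kwargs": {"motion": [[0.091, -0.887, -0.08, 0, 0, -0.016, 0], [0.091, -0.887, -0.08, 0, 0, -0.016, 0], [0.091, -0.887, -0.08, 0, 0, -0.016, 0]], "force": 40}}

```text
t: 54.15
position: [0.3844, 0.2624, 0.3657]
eef_rot: [3.136, 0.174, -0.001]
force: [-0.8, 0.2, -1.0]
width: 0.0427
```

{"fn": "servo_tool", "kwargs": {"motion": [[0.091, -0.887, -0.08, 0, 0, -0.016, 0], [0.091, -0.887, -0.08, 0, 0, -0.016, 0], [0.091, -0.887, -0.08, 0, 0, -0.016, 0]]}}

```text
t: 54.52
position: [0.3951, 0.1572, 0.3568]
eef_rot: [3.138, 0.136, -0.0]
force: [-0.3, -0.0, 0.1]
width: 0.0426
```

{"fn": "servo_tool", "kwargs": {"motion": [[0.091, -0.887, -0.08, 0, 0, -0.016, 0], [0.091, -0.887, -0.08, 0, 0, -0.016, 0], [0.091, -0.887, -0.08, 0, 0, -0.016, 0]]}}

```text
t: 54.9
position: [0.4061, 0.0516, 0.3475]
eef_rot: [-3.14, -0.098, 0.0]
force: [-0.2, 1.2, 0.3]
width: 0.0424
```

{"fn": "servo_tool", "kwargs": {"motion": [[0.091, -0.887, -0.08, 0, 0, -0.016, 0], [0.091, -0.887, -0.08, 0, 0, -0.016, 0], [0.091, -0.887, -0.08, 0, 0, -0.016, 0]]}}

```text
t: 55.28
position: [0.4173, -0.0542, 0.3381]
eef_rot: [-3.141, -0.061, 0.0]
force: [0.0, 0.5, 0.4]
width: 0.0426
```

{"fn": "servo_tool", "kwargs": {"motion": [[0.091, -0.887, -0.08, 0, 0, -0.016, -0.5], [0.091, -0.887, -0.08, 0, 0, -0.016, -0.5], [0.091, -0.887, -0.08, 0, 0, -0.016, -0.5]]}}

```text
t: 55.65
position: [0.4285, -0.1601, 0.3285]
eef_rot: [-3.141, -0.023, 0.0]
force: [-0.2, 1.1, -0.4]
width: 0.0642
```

{"fn": "servo_tool", "kwargs": {"motion": [[0.091, -0.887, -0.08, 0, 0, -0.016, -0.6], [0.091, -0.887, -0.08, 0, 0, -0.016, -0.6], [0.091, -0.887, -0.08, 0, 0, -0.016, -0.6]]}}

```text
t: 56.02
position: [0.4397, -0.2662, 0.3188]
eef_rot: [-3.141, 0.015, -0.0]
force: [0.3, -0.1, -0.2]
width: 0.0683
```

{"fn": "servo_tool", "kwargs": {"motion": [[0.091, -0.887, -0.08, 0, 0, -0.016, -0.6], [0.091, -0.887, -0.08, 0, 0, -0.016, -0.6], [0.091, -0.887, -0.08, 0, 0, -0.016, -0.6], [0.091, -0.887, -0.08, 0, 0, -0.016, -0.6]]}}

```text
t: 56.52
position: [0.4504, -0.3705, 0.3092]
eef_rot: [-3.14, 0.05, 0.0]
force: [0.7, 0.3, -0.9]
width: 0.0683
```

```bash
python3 -c "
from h import *
go([.4503,-.3707,.178],-92.2)"
```

```text
t56.5 pos [ 0.4504 -0.3705  0.3092] psi -91.8 z [-0.     0.001 -1.   ] w 0.0683 F [ 0.7  0.3 -0.9] 
 to [ 0.4503 -0.3707  0.178 ] units [-1.000e-03 -2.000e-03 -1.093e+00] turn -0.004 | per call [-1.000e-03 -2.000e-03 -1.093e+00] -0.004
```

{"fn": "servo_tool", "kwargs": {"motion": [[0, 0, -0.4, 0, 0, -0.003, -0.6], [0, 0, -0.8, 0, 0, -0.003, -0.6], [0, 0, -0.9, 0, 0, -0.003, -0.6], [0, 0, -0.9, 0, 0, -0.003, -0.6]]}}

```text
t: 57.02
position: [0.45, -0.3714, 0.2015]
eef_rot: [-3.14, 0.058, 0.001]
force: [0.0, 0.5, 1.2]
width: 0.0682
```

{"fn": "servo_tool", "kwargs": {"motion": [[0, 0, -0.15, 0, 0, 0, -0.6], [0, 0, -0.18, 0, 0, 0, -0.6], [0, 0, -0.18, 0, 0, 0, 1], [0, 0, -0.18, 0, 0, 0, 1], [0, 0, -0.18, 0, 0, 0, 1]]}}

```text
t: 57.65
position: [0.4499, -0.3728, 0.1805]
eef_rot: [3.14, -0.061, 0.001]
force: [-0.1, 0.9, 3.0]
width: 0.0398
```

{"fn": "servo_tool", "kwargs": {"motion": [[0, 0, 0, 0, 0, 0, 1], [0, 0, 0, 0, 0, 0, 1], [0, 0, 0, 0, 0, 0, 1]]}}

```text
t: 58.02
position: [0.4499, -0.3728, 0.1805]
eef_rot: [3.14, -0.06, 0.001]
force: [-0.8, 1.8, 5.8]
width: 0.0393
```

{"fn": "servo_tool", "kwargs": {"motion": [[0, 0, 0.2, 0, 0, 0, 1], [0, 0, 0.4, 0, 0, 0, 1], [0, 0, 0.4, 0, 0, 0, 1], [0, 0, 0.4, 0, 0, 0, 1]]}}

```text
t: 58.52
position: [0.4493, -0.3721, 0.2264]
eef_rot: [-3.14, 0.06, 0.002]
force: [-0.7, 0.3, -1.0]
width: 0.0396
```

```bash
python3 -c "
from h import *
go([.4408,-.4125,.183],-92.1)"
```

```text
t58.5 pos [ 0.4493 -0.3721  0.2264] psi -92.2 z [-0.001  0.001 -1.   ] w 0.0396 F [-0.7  0.3 -1. ] 
 to [ 0.4408 -0.4125  0.183 ] units [-0.07  -0.336 -0.362] turn 0.001 | per call [-0.07  -0.336 -0.362] 0.001
```

{"fn": "servo_tool", "kwargs": {"motion": [[-0.07, -0.336, 0, 0, 0, 0, 1], [-0.07, -0.336, -0.1, 0, 0, 0, 1], [-0.07, -0.336, -0.2, 0, 0, 0, 1], [-0.07, -0.336, -0.2, 0, 0, 0, 1]]}}

```text
t: 59.02
position: [0.4405, -0.4113, 0.2007]
eef_rot: [-3.137, 0.059, 0.006]
force: [0.2, -0.6, -0.7]
width: 0.0397
```

{"fn": "servo_tool", "kwargs": {"motion": [[0, 0, -0.1, 0, 0, 0, 1], [0, 0, -0.15, 0, 0, 0, 1], [0, 0, -0.16, 0, 0, 0, 1], [0, 0, -0.16, 0, 0, 0, 1]]}}

```text
t: 59.52
position: [0.4413, -0.4128, 0.1846]
eef_rot: [3.141, -0.06, 0.0]
force: [-0.3, -1.3, -0.9]
width: 0.0396
```

{"fn": "servo_tool", "kwargs": {"motion": [[0, 0, 0, 0, 0, 0, 0.2], [0, 0, 0, 0, 0, 0, -0.3], [0, 0, 0, 0, 0, 0, -0.3], [0, 0, 0, 0, 0, 0, -0.3]]}}

```text
t: 60.02
position: [0.4413, -0.4129, 0.1848]
eef_rot: [3.141, -0.06, 0.001]
force: [0.6, 0.2, 0.1]
width: 0.0557
```

{"fn": "servo_tool", "kwargs": {"motion": [[0, 0, 0.5, 0, 0, 0, -0.3], [0, 0, 1, 0, 0, 0, -0.3], [0, 0, 1, 0, 0, 0, -0.3]]}}

```text
t: 60.4
position: [0.4427, -0.4144, 0.312]
eef_rot: [3.131, -0.06, 0.014]
force: [-0.2, -0.8, -0.8]
width: 0.0557
```

{"fn": "servo_tool", "kwargs": {"motion": [[-0.3, 1, 0.3, 0, 0, 0, -0.3], [-0.3, 1, 0.3, 0, 0, 0, -0.3], [-0.3, 1, 0.3, 0, 0, 0, -0.3]]}}

```text
t: 60.78
position: [0.4044, -0.2903, 0.3404]
eef_rot: [-3.141, 0.057, -0.0]
force: [0.3, 0.1, 0.1]
width: 0.0557
```

{"fn": "servo_tool", "kwargs": {"motion": [[0, 1, 0.2, 0, 0, 0, -0.3], [0, 1, 0.2, 0, 0, 0, -0.3], [0, 1, 0.2, 0, 0, 0, -0.3]]}}

```text
t: 61.15
position: [0.4056, -0.1707, 0.3648]
eef_rot: [3.141, -0.053, 0.002]
force: [0.6, -0.7, 0.2]
width: 0.0557
```

{"fn": "servo_tool", "kwargs": {"motion": [[0, 1, 0, 0, 0, 0, -0.3], [0, 1, 0, 0, 0, 0, -0.3], [0, 1, 0, 0, 0, 0, -0.3]]}}

```text
t: 61.52
position: [0.4055, -0.0511, 0.3637]
eef_rot: [-3.141, 0.053, 0.001]
force: [0.0, -0.6, 0.3]
width: 0.0554
```

{"fn": "servo_tool", "kwargs": {"motion": [[0, 1, 0, 0, 0, 0, -0.3], [0, 1, 0, 0, 0, 0, -0.3], [0, 1, 0, 0, 0, 0, -0.3]]}}

```text
t: 61.9
position: [0.4058, 0.0686, 0.3639]
eef_rot: [3.141, -0.053, -0.001]
force: [-0.2, -0.4, -1.4]
width: 0.0556
```

{"fn": "servo_tool", "kwargs": {"motion": [[0, 1, 0, 0, 0, 0, -0.3], [0, 1, 0, 0, 0, 0, -0.3], [0, 1, 0, 0, 0, 0, -0.3]]}}

```text
t: 62.28
position: [0.4063, 0.1882, 0.364]
eef_rot: [3.14, -0.056, -0.001]
force: [0.1, -0.1, -0.5]
width: 0.0557
```

```bash
python3 -c "
from h import *
s,p,a,z=tool(); print(s['t'],p)
c=cam('top'); f,H,sa,v=score(c[0]); q,P,r=blob(c,(sa<45)&(v>120),(435,190,490,275),.023); print('remote top',r)
f2,M=masks(c[0]); q,P,r=blob(c,M['pink']|((sa<45)&(v>120)),(435,190,490,275),.003); print('mat+remote',r)
trayL(c,'blue',(-85,-5),(85,90),(155,75)); trayL(c,'white',(-85,-85),(43,0),(115,75))
q,P,r=blob(c,M['red'],(155,145,192,185),.07); print('cup',r[0])
q,P,r=blob(c,M['orange'],(285,125,345,170),.046); print('bar',inT(np.array(r[0])/1e3),r[1])
k=((H>55)&(H<90)&(sa>70)&(v>45)); q,P,r=blob(c,k,(285,190,330,240),.05); print('label top',r)
d=cam('side'); f,H,sa,v=score(d[0]); q,P,r=blob(d,(sa<45)&(v>120),(300,315,395,390),.023); print('remote side',r); k=((H>55)&(H<90)&(sa>70)&(v>45)); q,P,r=blob(d,k,(260,180,330,230),.05); print('label side',r)
"
```

```text
62.275 [0.4062672  0.18818613 0.36399875]
remote top ((441.7141418457031, -412.0741271972656), (40.23514938354492, 118.67894744873047), 87.60144805908203)
mat+remote ((440.7244567871094, -412.4077453613281), (69.75581359863281, 149.18247985839844), 87.6955795288086)
blue local [-32.2  31. ] yaw 0.2 [114.4  74. ]
white local [-10.3 -29.8] yaw 179.4 [120.5  76.6]
cup (601.417724609375, 367.3305969238281)
bar [ 61.  -58.4] (35.01587677001953, 36.50684356689453)
label top ((464.0218200683594, 12.751306533813477), (37.66690444946289, 27.198930740356445), 8.465632438659668)
remote side ((442.49444580078125, -416.1564636230469), (39.942989349365234, 119.87200164794922), 88.0633544921875)
label side ((464.6966552734375, 11.574222564697266), (36.788692474365234, 27.5499267578125), 8.140660285949707)
```

The remote is back on the mat's centre line and the other pieces haven't moved. The receiver label agrees in both views at flush height (50 mm). Handing in.

```bash
python3 -c "
from workcell import arm
print(arm.sign_off())"
```

```text
the job is handed in; nothing more can be done
None
```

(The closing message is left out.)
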